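# Sniff the test box seam for leaks and rack the wand on its sloped cradle

### The job

Draw the leak-sniffer wand out of its sleeve by its handle and pass its tip slowly (about 2 cm/s) along the whole seam on top of the test box, from the vent-stub end to the other end, touching it lightly or staying just a few millimetres above it. Then lay the wand flat on the white mat and let go, take it again further forward, where the cradle leaves room for the fingers, and lay it gently in the sloped cradle: tail at the bottom close against the stop, handle down between the cheeks, neck in the fork. Never drop the wand or press it hard on the box, and leave the jar, beaker and spanner where they are.

Things in the scene. Friction and masses are not known exactly. Their poses are not given: they have to be found in the camera images.
- wand: Straight leak-sniffer wand, 195 mm, 220 g. Origin: handle's middle, on the axis; x points to the tip. Black handle, 30 x 30 mm section, x -50 to +50 mm; steel neck, 14 x 14 mm, x +50 to +126; brass cone to the tip at +145. Lying flat, its axis is 15 mm above the surface; the neck clears it by 8 mm. Starts on the bench, front part in the sleeve, rear 60 mm of the handle out.
- wand_tip (a point): The wand's tip (145 mm ahead of the handle's middle).
- sleeve: Grey storage sleeve fixed to the bench: roofed tunnel, 160 mm long, outside 52 mm wide and 50 high, inside 40 wide and 42 high, far end closed. Origin on the bench in the middle of its open mouth; x runs into it, away from the robot. The wand comes out along -x.
- box: Clear test box, aluminium cover, fixed, 120 x 210 mm, 80 mm high. Origin under its centre on the bench. On the flat cover: a steel vent stub (24 mm diameter, 20 high, at x +35, y +80 mm), screw heads at the corners, and a dark rubber seam, 5 mm wide, 120 long, along y at x = 0, from y +60 (vent-stub end) to -60 mm.
- seam0 (a point): Point on the seam, 1 mm above the cover, at y = 60 mm of the box (its start, at the vent-stub end).
- seam1 (a point): Point on the seam, 1 mm above the cover, at y = 30 mm of the box.
- seam2 (a point): Point on the seam, 1 mm above the cover, at y = 0 mm of the box.
- seam3 (a point): Point on the seam, 1 mm above the cover, at y = -30 mm of the box.
- seam4 (a point): Point on the seam, 1 mm above the cover, at y = -60 mm of the box (its far end).
- mat: White plastic mat, fixed, 110 mm (x) by 260 mm (y), 3 mm thick, between the robot and the test box. Origin under its centre on the bench.
- cradle: Fixed raised aluminium cradle on a 190 x 90 mm grey foot. Origin on the bench below the seat; x uphill, away from the robot. Holds the wand tip up 20 degrees, tail low at the robot's side. Side cheeks 40 mm apart inside, flared lips on top reaching 25 mm above the wand's axis, flank the rear of the handle so that fingers do not fit there.
- cradle_seat (a point): Where the wand's origin is when home, 85 mm above the bench; frame as cradle (level). Along the wand's axis from here, uphill: tail stop face at -52 mm, cheeks -50 to +25, supporting bar (10 mm wide) under the handle at -30, fork (6 mm thick, prongs 24 mm apart inside, 10 mm above the axis) under the neck at +110. Between +25 and +105 mm the wand is free at both sides.
- cradle_tip (a point): Where the wand's tip is when the wand is home: 136 mm in x and 50 mm in z from cradle_seat.
- jar: Bystander: glass jar with white cap, 72 mm diameter, 120 mm high, loose. Origin under its centre.
- beaker: Bystander: glass beaker, 76 mm diameter, 90 mm high, loose. Origin under its centre.
- spanner: Bystander: steel spanner, 160 mm long, lying loose beyond the test box. Origin under its middle.
There are look-alikes about, which are no part of the job. What is shaped like the box but green or orange is not meant. Several things look just like the wand: the one meant starts farthest from the robot's base.

How it is judged:
By the outcome, as a careful person would: the job done as asked, in the order asked, and still so for the second after the job is handed in, with the robot touching nothing.
It also fails if it takes over 72 s, if anything falls off the work surface, if the arm or the gripper's body presses on something with over 40 N, if the wrist force passes 120 N, or if a joint passes its speed limit or range.

### The arm

A 7-joint arm with a two-finger parallel gripper is mounted at the origin on the work surface. World frame = base frame: x ahead of the robot, y to its left, z up, the work surface at z = 0. Lengths are in mm, angles in rad, forces in N, time in s.
With the tool pointing down it reaches from about 425 to 875 mm from the base axis. Payload 9.9 kg.
Tool frame: the origin (TCP) lies on the front face of the gripper's body, between the roots of the fingers; the fingertips stand 73 mm ahead of it and the grasp point (between the pads) lies 54 mm ahead of it; x points along the fingers, y is the direction in which the jaws open and shut, and the axes are right-handed (so a half turn about x gives the same grasp; the last joint's range is limited). The gripper opens to 85 mm and grips with 20 to 120 N. Pads are 22 mm wide; open, the fingers measure 114 mm over their backs; the gripper's body (76 mm by 85 mm) begins 54 mm behind the grasp point. The pads swing forward as they close: fully open they stand 13 mm farther back than shut.
Start: joints at [1.119, 0.576, 0.025, 1.437, -0.015, 1.129, -0.057], TCP at [242.71, -629.859, 303.889] pointing down, gripper open.
Joint ranges: [-2.76, 2.76], [-0.34, 2.15], [-1.52, 1.57], [0.19, 2.46], [-1.09, 4.23], [0.17, 1.99], [-2.82, 2.82]. Speed limits (rad/s): [2.22, 2.22, 3.01, 3.01, 3.14, 3.14, 3.14].

### API

Orientations are given as a unit quaternion [x, y, z, w].
In Python, from station import state, capture, calibration, close_job, look_for, trace gives the robot as it stands.
- The arm moves only by the tool play_rows, never from a script. Its argument "series" is a list of rows, each a list of 2 entries, a list of its own where there are three numbers: the shift along the tool's x, y, z scaled (see below), then the turn, a rotation vector about the tool's x, y, z scaled (see below). In form: [[[tx, ty, tz], [rx, ry, rz]], ...]. A call has 1 to 20 rows; each row is the pose to reach, as a shift and turn from the pose measured when the call began, along the tool's axes at that moment; what a row does not reach only later rows make up. The controller multiplies each number of a shift by 75 cm and each number of a turn by 90 degrees. A row lasts 1/12 s, in which the tool goes at most 41.7 mm and 7.16 degrees, less where a joint would pass 70% of its speed; a pose out of reach is approached as far as the arm can. A call with a number of a shift or a turn outside -1 to 1 is refused whole. A call with a gripper value outside its range is refused whole. "claw" is the gripper's target within -1 to 1 (shut at 1, half-way at 0, fully open at -1), set as the call begins (left out, the last holds). The fingers move at their own pace and stop on an object; "force" is the grip in N (left out, the last holds). Time passes only in rows, so rows that repeat a pose let the fingers close. It gives the time, the measured TCP pose, the force and the opening at its end, in the units of the state.
- state(): the state, without advancing time (a new reading comes with each control period).
- capture(name): name is "scene" or "top" or "wrist"; returns (picture, depth): 384x512x3 uint8, red, green, blue; 384x512 float32, mm along the optical axis (not along the pixel's ray), 0 where there is no reading.
- calibration(name): a dict with "fx", "fy", "cx", "cy" (pixels), "D" ([k1, k2, p1, p2, k3] as OpenCV has them; the pictures are not rectified), "R" (3x3) and "t" (3): a world point X has camera coordinates R X + t; the wrist camera has in their place "tool_from_camera" (4x4, takes a point from camera to tool coordinates, whose origin is the TCP and whose axes are the tool frame's). Camera axes: x right, y down, z forward; pixel columns grow to the right and rows downward; lengths in mm; the calibration is good to about 2 mm. A picture is of the moment at which its call begins: read the wrist's pose just before it. calibration takes no time and is no camera call.
- close_job(): hands the job in, once; it reports no verdict.
Trained networks look in the newest picture that a camera, given by its name, has taken for a name from the list of things; names that differ only in an ending like _2 or _b are one class to them, and where a whole thing is asked for, a point or a joint stands for the part that bears it (a point fixed in the world has none). Each returns a list of dicts, best first, with "score" (0 to 1); they miss things now and then, are a little off and sometimes report something else, mostly with a low value. They report only what shows in the picture. A call takes as long as a camera call. They do not tell look-alikes from the thing itself.
- look_for(name, camera): "box" ([left, top, width, height] in pixels, round what is visible of it).
- trace(name, camera): "region" (384x512 bool, what is visible of it) and "box" ([left, top, width, height] in pixels, round what is visible of it).
The state is a dict: "time_s": time; "joint_pos": joint angles; "dq": joint speeds; "effort": joint torques, N m; "position": TCP position; "tool_rot": TCP orientation; "contact_force": force on the tool from outside, world axes, zero at the start; "wrist_torque": the same for the moment, N m; "width": opening from 0.0 (shut) to 1.0 (fully open).
Only numpy, scipy, OpenCV 4.12 (cv2) and the standard library are available. Lean on these libraries where they do the work, as an engineer would, in place of code of your own. Each camera call takes 0.05 s, during which the arm holds its last target. There are 200 camera calls.

## Working session

There is one attempt and no reset: what is moved stays moved. The work goes in short steps, Python scripts to look and compute and a tool call to move; the robot and the scene stay as the last step left them, time stands still between calls to the robot, and variables do not carry over. Pictures are saved under pics/ and viewed, about 8 in all and at most 12, crops included, and the job is handed in when it is done.

Besides the shell and the picture viewer there is one more tool, called as name(argument=value, ...), one argument or row to a line, values as JSON. play_rows: Moves the arm, as the interface text tells. Its arguments: {"type":"object","properties":{"series":{"type":"array","items":{"type":"array"}},"claw":{"type":"number"},"force":{"type":"number"}},"required":["series"]}

```bash
mkdir -p pics; ls; cat > h.py <<'E'
import numpy as np, cv2
from station import *
from scipy.spatial.transform import Rotation as Ro
def cam(name):
    c=calibration(name); K=np.array([[c['fx'],0,c['cx']],[0,c['fy'],c['cy']],[0,0,1]],float); D=np.array(c['D'],float)
    if name=='wrist':
        s=state(); T=np.array(c['tool_from_camera'],float)
        Rt=Ro.from_quat(s['tool_rot']).as_matrix(); R=Rt@T[:3,:3]; o=Rt@T[:3,3]+np.array(s['position'])
        return K,D,R.T,-R.T@o
    return K,D,np.array(c['R'],float),np.array(c['t'],float)
def cloud(C,depth):
    K,D,R,t=C; h,w=depth.shape
    u,v=np.meshgrid(np.arange(w),np.arange(h))
    p=cv2.undistortPoints(np.stack([u,v],-1).reshape(-1,1,2).astype(np.float32),K,D).reshape(h,w,2)
    X=np.dstack([p[...,0]*depth,p[...,1]*depth,depth]).astype(float)
    W=(X-t)@R; W[depth<=0]=np.nan
    return W
def ray(C,uv,z):
    K,D,R,t=C; p=cv2.undistortPoints(np.array(uv,np.float32).reshape(-1,1,2),K,D).reshape(-1,2)
    d=np.c_[p,np.ones(len(p))]@R; o=-R.T@t
    return o+d*((z-o[2])/d[:,2])[:,None]
def proj(C,X):
    K,D,R,t=C; return cv2.projectPoints(np.array(X,float).reshape(-1,1,3),cv2.Rodrigues(R)[0],t,K,D)[0].reshape(-1,2)
def save(n,p,box=None,s=1):
    if box: x,y,w,h=box; p=p[y:y+h,x:x+w]
    cv2.imwrite('pics/'+n,cv2.resize(p[...,::-1],None,fx=s,fy=s,interpolation=cv2.INTER_CUBIC))
E
python3 - <<'E'
from h import *
print(state())
ps=[]
for n in ('scene','top'):
    C=cam(n); p,d=capture(n); np.savez(n+'.npz',p=p,d=d); save(n+'.png',p,s=1.5)
    W=cloud(C,d)
    for o in ('wand','sleeve','box','mat','cradle','jar','beaker','spanner'):
        for r in trace(o,n)[:7]:
            m=r['region']; q=W[m]; q=q[~np.isnan(q[:,0])]
            if len(q): print(n,o,round(r['score'],2),[int(x) for x in r['box']],np.median(q,0).round(),np.percentile(q,2,axis=0).round(),np.percentile(q,98,axis=0).round())
E
```

```text
pics
{'time_s': 0.0, 'joint_pos': array([ 1.11915041,  0.57653638,  0.02484227,  1.43792916, -0.01495648,
        1.12898275, -0.05650951]), 'dq': array([-1.23693786e-04,  1.16345964e-03,  3.56211165e-05, -8.57733528e-04,
       -1.33121638e-04,  1.04915574e-04, -1.12003717e-03]), 'effort': array([-5.47647687e-04, -7.65761590e+01,  2.25002222e+00, -2.85955811e+01,
        1.51374971e-02,  1.28998572e-02, -5.44812929e-05]), 'position': array([ 242.61414716, -629.53039839,  303.03219141]), 'tool_rot': array([-0.69502591, -0.12990773,  0.69532901, -0.12876544]), 'contact_force': array([ 0.76126214,  0.55819968, -0.23048487]), 'wrist_torque': array([-0.01413528,  0.01287757,  0.06121721]), 'width': 1.000213602693533}
scene wand 0.66 [297, 255, 17, 14] [479. 285.  28.] [456. 262.   1.] [503. 291.  35.]
scene wand 0.59 [363, 215, 45, 33] [179. 293.  23.] [161. 222.   6.] [195. 393.  35.]
scene sleeve 0.7 [248, 252, 58, 41] [601. 290.  48.] [519. 206.   1.] [678. 307.  62.]
scene box 0.94 [226, 140, 42, 47] [ 336. -240.   78.] [ 241. -393.    2.] [ 394. -181.   90.]
scene box 0.87 [241, 284
[... 1114 characters left out ...]
.]
top box 0.83 [211, 129, 68, 40] [623.  42.  80.] [569. -57.   7.] [686. 141.  88.]
top box 0.81 [84, 101, 72, 45] [708. 444.  80.] [651. 349.   6.] [774. 553.  87.]
top box 0.64 [310, 219, 73, 55] [ 315. -284.   80.] [ 242. -390.   10.] [ 384. -181.   87.]
top mat 0.76 [203, 181, 80, 47] [448.  45.   3.] [388. -76.  -2.] [506. 172.   8.]
top cradle 0.72 [311, 135, 39, 58] [ 571. -243.   11.] [ 484. -289.    0.] [ 667. -196.  115.]
top jar 0.92 [399, 167, 33, 28] [ 510. -493.  106.] [ 479. -538.    0.] [ 545. -474.  124.]
top beaker 0.77 [85, 185, 32, 18] [486. 530.  53.] [453. 480.   3.] [517. 550.  92.]
top spanner 0.67 [239, 84, 17, 42] [787.  37.   7.] [714.  17.  -3.] [857.  54.  12.]
```

View pics/top.png

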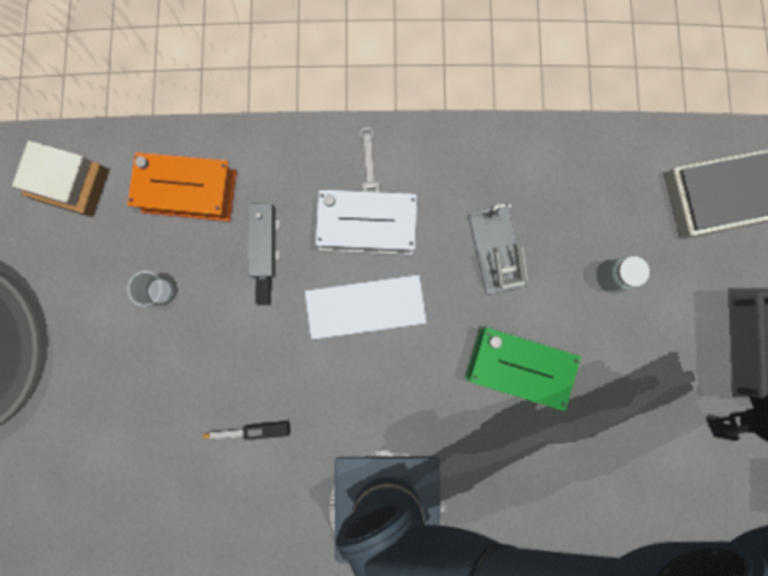

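View pics/scene.png

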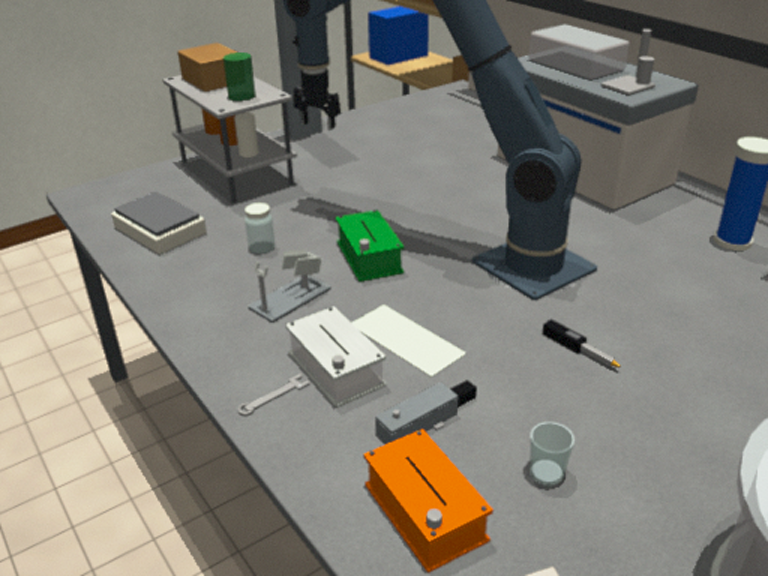

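The thing meant could be taken for: the handle showing from the sleeve at top.png (262,290), about 480,273 mm, or the loose wand at (250,431), about 175,300 mm. The sleeved one is farther from the base, so I choose it. The silver box at (367,220) is the right one; green and orange are decoys.

```bash
cat >> h.py <<'E'
def down(yaw,pitch=0):
    """tool down; tool z along horizontal dir 'yaw' (wand axis dir); pitch>0 = that direction tips up"""
    c,s=np.cos(yaw),np.sin(yaw); b=np.array([[0,0],[0,0],[-1,0]])
    f=np.array([c,s,0.]);
    x=np.array([0,0,-1.]); z=f; y=np.cross(z,x); R=np.c_[x,y,z]
    axis=np.cross(f,[0,0,1.]);
    return Ro.from_rotvec(axis*pitch)*Ro.from_matrix(R)
def rel(p,R,s=None,flip=False):
    s=s or state(); R0=Ro.from_quat(s['tool_rot']); 
    if flip: R=R*Ro.from_rotvec([np.pi,0,0])
    return (R0.inv().apply(np.array(p)-s['position'])/750).round(4).tolist(), ((R0.inv()*R).as_rotvec()/(np.pi/2)).round(4).tolist()
E
python3 - <<'E'
from h import *
s=state(); print(Ro.from_quat(s['tool_rot']).as_matrix().round(3)); c=calibration('wrist'); print(c)
for yaw in (0,):
  for fl in (0,1): print(rel([480,-243,400],down(yaw),flip=fl))
E
```

```text
[[-0.     0.36  -0.933]
 [ 0.    -0.933 -0.36 ]
 [-1.    -0.     0.   ]]
{'fx': 331.45010491663106, 'fy': 331.45010491663106, 'cx': 254.26472651777738, 'cy': 195.76225031433142, 'D': array([-0.0204742,  0.       ,  0.       ,  0.       ,  0.       ]), 'tool_from_camera': array([[-8.37457336e-04, -3.00388789e-01,  9.53816478e-01,
        -7.01333138e+01],
       [ 9.99998906e-01,  9.11190570e-04,  1.16497028e-03,
         5.26072667e-02],
       [-1.21905259e-03,  9.53816410e-01,  3.00387698e-01,
        -7.81536632e+01],
       [ 0.00000000e+00,  0.00000000e+00,  0.00000000e+00,
         1.00000000e+00]])}
([-0.1282, -0.3676, -0.4807], [-1.7659, -0.0, 0.0])
([-0.1282, -0.3676, -0.4807], [0.2341, 0.0, 0.0])
```

```bash
python3 - <<'E'
from h import *
print(rel([590,-240,330],down(0),flip=1)); print(rel([600,20,400],down(0),flip=1))
E
```

```text
([-0.0348, -0.3186, -0.619], [0.2341, 0.0, 0.0])
([-0.1282, -0.6373, -0.7561], [0.2341, 0.0, 0.0])
```

play_rows(
  series=[
    [[-0.035,-0.3186,-0.619],[0.2341,0,0]],
    [[-0.035,-0.3186,-0.619],[0.2341,0,0]],
    [[-0.035,-0.3186,-0.619],[0.2341,0,0]],
    [[-0.035,-0.3186,-0.619],[0.2341,0,0]],
    [[-0.035,-0.3186,-0.619],[0.2341,0,0]],
    [[-0.035,-0.3186,-0.619],[0.2341,0,0]],
    [[-0.035,-0.3186,-0.619],[0.2341,0,0]],
    [[-0.035,-0.3186,-0.619],[0.2341,0,0]],
    [[-0.035,-0.3186,-0.619],[0.2341,0,0]],
    [[-0.035,-0.3186,-0.619],[0.2341,0,0]],
    [[-0.035,-0.3186,-0.619],[0.2341,0,0]],
    [[-0.035,-0.3186,-0.619],[0.2341,0,0]],
    [[-0.035,-0.3186,-0.619],[0.2341,0,0]],
    [[-0.035,-0.3186,-0.619],[0.2341,0,0]],
    [[-0.035,-0.3186,-0.619],[0.2341,0,0]],
    [[-0.035,-0.3186,-0.619],[0.2341,0,0]],
  ],
  claw=-1,
)

```text
time_s: 2.23
position: [589.4, -240.9, 330.1]
tool_rot: [-0.707, 0.001, 0.707, -0.0]
contact_force: [-1.1, -0.4, -0.2]
width: 0.995
```

```bash
python3 - <<'E'
from h import *
s=state(); print(s['position'],s['time_s'],np.abs(s['dq']).max(), s['joint_pos'].round(2))
C=cam('wrist'); p,d=capture('wrist'); np.savez('w1.npz',p=p,d=d,R=C[2],t=C[3]); save('w1.png',p,s=1.5)
for r in trace('cradle','wrist')[:2]: print(r['score'],r['box'])
print(rel([600,20,400],down(0),flip=1))
E
```

```text
[ 589.37003509 -240.90706646  330.06609372] 2.2333 0.021235343042923446 [ 0.27  0.5   0.07  1.51 -0.04  1.14 -1.22]
0.68 [207.1, 82.8, 103.1, 188.4]
([-0.0933, -0.3488, -0.0139], [-0.0015, 0.0003, -0.0005])
```

View pics/w1.png

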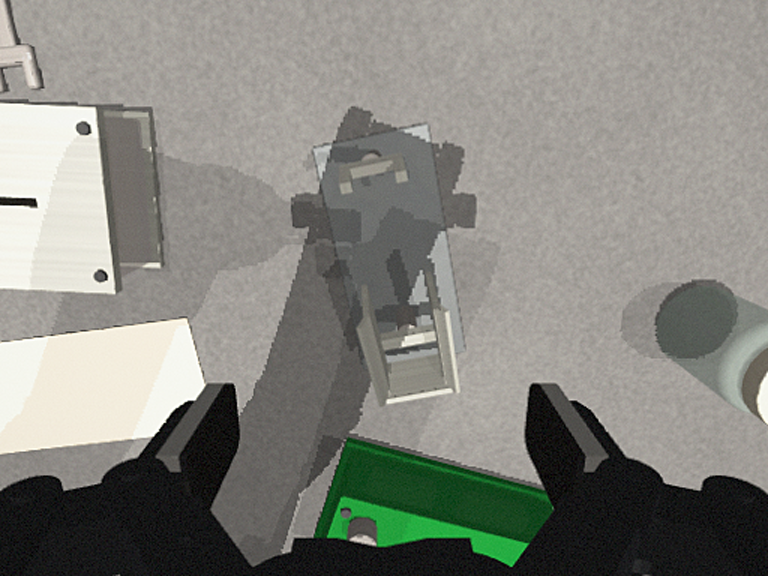

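play_rows(
  series=[
    [[-0.0933,-0.3488,-0.0139],[0,0,0]],
    [[-0.0933,-0.3488,-0.0139],[0,0,0]],
    [[-0.0933,-0.3488,-0.0139],[0,0,0]],
    [[-0.0933,-0.3488,-0.0139],[0,0,0]],
    [[-0.0933,-0.3488,-0.0139],[0,0,0]],
    [[-0.0933,-0.3488,-0.0139],[0,0,0]],
    [[-0.0933,-0.3488,-0.0139],[0,0,0]],
    [[-0.0933,-0.3488,-0.0139],[0,0,0]],
    [[-0.0933,-0.3488,-0.0139],[0,0,0]],
    [[-0.0933,-0.3488,-0.0139],[0,0,0]],
  ],
)

```text
time_s: 3.17
position: [599.8, 17.7, 399.9]
tool_rot: [-0.707, 0.003, 0.707, 0.001]
contact_force: [-0.5, -1.1, -0.1]
width: 1.002
```

```bash
python3 - <<'E'
from h import *
s=state(); print(s['position'],s['time_s'],np.abs(s['dq']).max(), s['joint_pos'].round(2))
C=cam('wrist'); p,d=capture('wrist'); np.savez('w2.npz',p=p,d=d,R=C[2],t=C[3]); save('w2.png',p,s=1.5)
W=cloud(C,d)
def rect(q):
    (c,wh,a)=cv2.minAreaRect(q[:,:2].astype(np.float32)); b=cv2.boxPoints((c,wh,a))
    e=b[1]-b[0]; e2=b[2]-b[1]; l=e if np.hypot(*e)>np.hypot(*e2) else e2
    return np.round(c,1),np.round(wh,1),round(np.degrees(np.arctan2(l[1],l[0]))%180,2)
for n,z0,z1 in (('box',77,84),('mat',-3,8),('sleeve',46,55),('wand',25,36)):
    for r in trace(n,'wrist')[:3]:
        q=W[r['region']]; q=q[(q[:,2]>z0)&(q[:,2]<z1)]
        if len(q)>20: print(n,round(r['score'],2),[int(x) for x in r['box']],rect(q),np.median(q[:,2]).round(1),len(q))
print(rel([520,250,250],down(0),flip=1))
# cradle from w1
f=np.load('w1.npz'); C1=(C[0],C[1],f['R'],f['t']); 
print('foot px z=0/10', ray(C1,np.array([[314,147],[430,124],[465,348]])/1.5,8).round(1))
W1=cloud(C1,f['d']); m=(W1[...,0]>440)&(W1[...,0]<700)&(W1[...,1]>-320)&(W1[...,1]<-170)
q=W1[m]; print(np.histogram(q[:,2],bins=np.arange(-10,140,5)))
img=np.zeros((384,512),np.uint8); img[m]=np.clip(W1[...,2][m]*1.8,0,255).astype(np.uint8)
cm=cv2.applyColorMap(img,cv2.COLORMAP_JET)[...,::-1]; 
both=np.hstack([f['p'][70:285,190:330],cm[70:285,190:330]]); save('crad.png',both,s=2.7)
E
```

```text
[599.78096649  17.7023512  399.88415086] 3.1667 0.012590167222992074 [-0.13  0.4   0.03  1.49 -0.01  1.26 -1.67]
box 0.92 [141, 76, 185, 112] (array([632. ,  41.5]), array([211. , 119.4]), np.float32(86.96)) 80.0 18065
box 0.74 [395, 272, 113, 54] (array([ 370. , -277.2]), array([150.5,  23.9]), np.float32(72.36)) 80.0 617
mat 0.78 [146, 202, 173, 83] (array([448.4,  46.1]), array([113.9, 260.1]), np.float32(97.99)) 2.9 10706
sleeve 0.86 [23, 94, 77, 122] (array([597.2, 275.4]), array([160.2,  53.3]), np.float32(1.05)) 49.8 4811
wand 0.76 [66, 212, 34, 37] (array([483.2, 272.5]), array([55.8, 30.6]), np.float32(0.28)) 29.6 730
([0.1994, -0.3084, 0.1079], [-0.0029, 0.0006, -0.0007])
foot px z=0/10 [[ 660.4 -190.     8. ]
 [ 677.  -277.5    8. ]
 [ 495.  -312.9    8. ]]
(array([   0, 5822, 6283, 4764, 4284,   17,   22,   18,   16,   23,   20,
         47,  162,  327,  359,  147,  174,  204,  307,  137,  230,  245,
        254,  265,  325,  286,   44,   46,  133]), array([-10,  -5,   0,   5,  10,  15,  20,  25,  30,  35,  40,  45,  50,
        55,  60,  65,  70,  75,  80,  85,  90,  95, 100, 105, 110, 115,
       120, 125, 130, 135]))
```

View pics/w2.png

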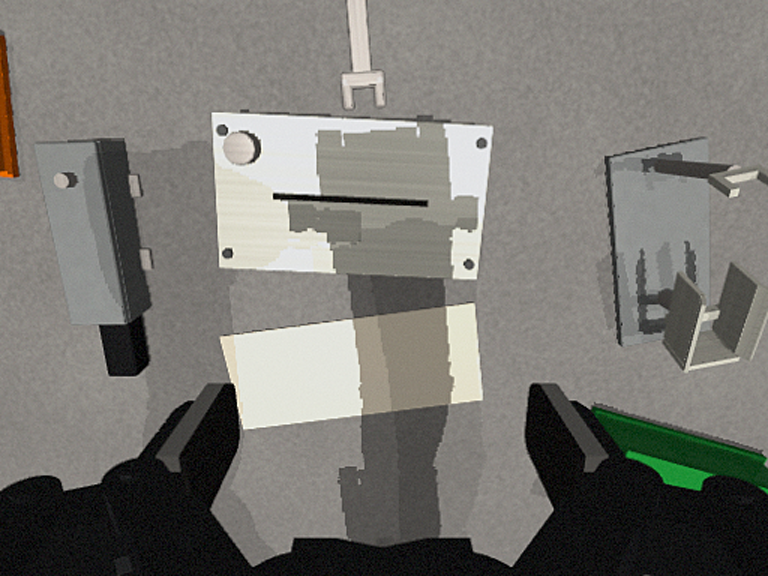

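View pics/crad.png

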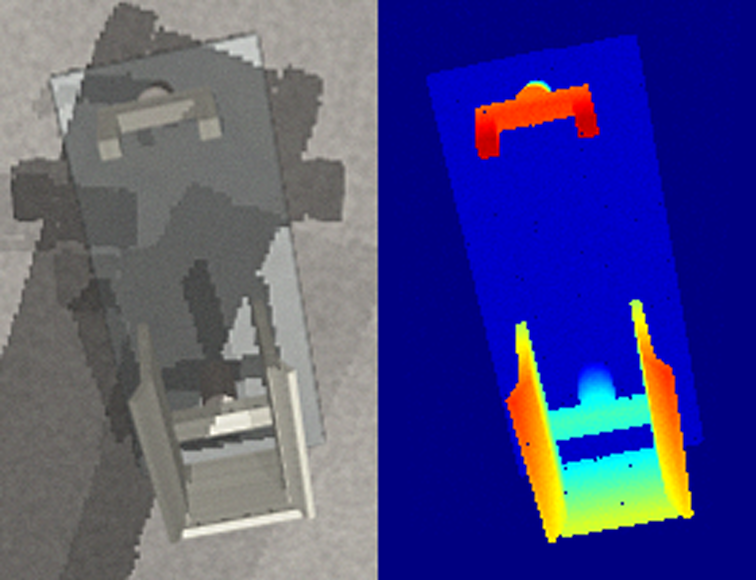

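w2 shows the silver box (352,195) with vent stub at (241,148), the handle out of the sleeve at (122,347), the mat at (350,365) and the cradle at right. crad.png shows the fork at top, the cheeks at the bottom with bar and stop floor, so uphill is +x.

```bash
python3 - <<'E'
from h import *
C=cam('wrist')
for fn in ('w1.npz','w2.npz'):
    f=np.load(fn); C1=(C[0],C[1],f['R'],f['t']); W=cloud(C1,f['d'])
    q=W[~np.isnan(W[...,0])]; q=q[(q[:,0]>440)&(q[:,0]<700)&(q[:,1]>-330)&(q[:,1]<-170)]
    g=q[(q[:,2]>6)&(q[:,2]<17)]; (c,wh,a)=cv2.minAreaRect(g[:,:2].astype(np.float32)); print('foot',c,wh,a,np.median(g[:,2]))
    yaw=np.radians(10.9)
    b=cv2.boxPoints((c,wh,a)); 
    for e in (b[1]-b[0],b[2]-b[1]): print(np.hypot(*e).round(1),np.degrees(np.arctan2(e[1],e[0])).round(2))
    Rz=np.array([[np.cos(yaw),np.sin(yaw)],[-np.sin(yaw),np.cos(yaw)]]); L=np.c_[(q[:,:2]-np.array([575,-250]))@Rz.T,q[:,2]]
    def st(n,m): 
        k=L[m]; print(n,len(k),'x',np.percentile(k[:,0],[1,50,99]).round(1),'y',np.percentile(k[:,1],[1,50,99]).round(1),'z',np.percentile(k[:,2],[1,50,99]).round(1)) if m.any() else 0
    x,y,z=L.T
    st('fork',(x>40)&(z>100)); st('fork lo',(x>40)&(z>108)&(z<122)); st('prL',(x>40)&(z>124)&(y>0)); st('prR',(x>40)&(z>124)&(y<0))
    for zz in range(50,120,10):
        st('chL z%d'%zz,(x<20)&(abs(z-zz)<4)&(y>10)); st('chR z%d'%zz,(x<20)&(abs(z-zz)<4)&(y<-15))
    st('bar/mid',(x<20)&(z>45)&(abs(y)<10))
    k=L[(x<20)&(z>40)&(abs(y)<8)]; h=np.round(k[:,0]/4)*4
    print([(int(v),np.median(k[h==v][:,2]).round(0)) for v in np.unique(h)])
E
```

```text
foot (577.118896484375, -250.41314697265625) (189.89007568359375, 90.26826477050781) 11.494782447814941 9.949595851729848
90.3 -78.51
189.9 11.49
fork 3042 x [40.  41.1 83.1] y [-16.7  41.3  72.7] z [109.9 328.  344.2]
fork lo 432 x [74.6 79.9 85.1] y [-17.4   0.2  17.6] z [108.8 115.6 121.7]
prL 2498 x [40.  40.8 75.3] y [13.5 64.  72.7] z [129.4 331.  344.4]
prR 94 x [69.2 73.8 78. ] y [-17.8 -15.  -12. ] z [124.3 131.6 134. ]
chL z50 24 x [-73.3 -72.1 -71. ] y [10.1 14.4 18.7] z [48.7 51.7 53.8]
chR z50 19 x [-73.3 -71.7 -71.3] y [-21.3 -18.  -15.1] z [48.7 52.1 53.8]
chL z60 135 x [-76.9 -52.2 -43.8] y [10.1 14.8 18.9] z [56.2 60.3 63.4]
chR z60 100 x [-77.  -53.2 -43.7] y [-21.4 -18.2 -15.1] z [56.2 60.1 63.2]
chL z70 85 x [-81.4 -77.6 -11.4] y [10.1 17.  19.2] z [66.2 70.9 73.8]
chR z70 54 x [-80.4 -77.8 -10.4] y [-21.5 -19.4 -15.1] z [66.1 69.8 73.9]
chL z80 148 x [-88.2 -81.2   1.2] y [10.4 18.7 22.8] z [76.3 80.9 83.7]
chR z80 109 x [-87.6 -81.9   1.2] y [-24.5 -21.  -15.4] z [76.1 81.5 84. ]
chL z90 161 x [-83.2 -61.6  -2.4] y [18.8 20.8 27. ] z [86.2 90.8 93.9]
chR z90 130
[... 1740 characters left out ...]
-1.6] y [20.1 23.4 27.5] z [86.3 90.2 93.9]
chR z90 342 x [-81.7 -45.6  -2. ] y [-28.7 -21.3 -19.6] z [86.  90.1 93.9]
chL z100 158 x [-70.8 -28.   -5.6] y [20.2 23.6 27.8] z [ 96.   99.7 103.8]
chR z100 306 x [-69.4 -36.6  -5.7] y [-29.6 -22.8 -19.8] z [ 96.1  99.8 103.9]
chL z110 86 x [-44.7 -23.9  -9.4] y [20.3 25.9 28. ] z [106.2 109.9 113.8]
chR z110 140 x [-42.2 -21.2  -9. ] y [-28.1 -24.4 -20.9] z [106.1 108.6 113.6]
bar/mid 260 x [-88.2 -80.3 -47.8] y [-9.9 -2.7  9.3] z [53.7 74.3 83.7]
[(-88, np.float64(82.0)), (-84, np.float64(82.0)), (-80, np.float64(74.0)), (-76, np.float64(65.0)), (-72, np.float64(57.0)), (-56, np.float64(60.0)), (-52, np.float64(60.0)), (-48, np.float64(62.0))]
```

Fits agree with given sizes: box (632,41.5) yaw −3°, mat (448,46) yaw 8°, sleeve mouth (517,274) yaw 1°, wand rear at x≈457, cradle seat ≈(548.5,−255.3,85) yaw ≈11.5°. Next: pre-grasp above the handle.

```bash
python3 - <<'E'
from h import *
d=down(np.radians(1))
print(rel([497,273,180],d,flip=1))
E
```

```text
([0.2928, -0.339, 0.1386], [-0.0141, 0.0006, -0.0007])
```

play_rows(
  series=[
    [[0.2928,-0.339,0.1386],[-0.014,0,0]],
    [[0.2928,-0.339,0.1386],[-0.014,0,0]],
    [[0.2928,-0.339,0.1386],[-0.014,0,0]],
    [[0.2928,-0.339,0.1386],[-0.014,0,0]],
    [[0.2928,-0.339,0.1386],[-0.014,0,0]],
    [[0.2928,-0.339,0.1386],[-0.014,0,0]],
    [[0.2928,-0.339,0.1386],[-0.014,0,0]],
    [[0.2928,-0.339,0.1386],[-0.014,0,0]],
    [[0.2928,-0.339,0.1386],[-0.014,0,0]],
    [[0.2928,-0.339,0.1386],[-0.014,0,0]],
    [[0.2928,-0.339,0.1386],[-0.014,0,0]],
    [[0.2928,-0.339,0.1386],[-0.014,0,0]],
  ],
)

```text
time_s: 4.42
position: [498.1, 271.6, 180.6]
tool_rot: [0.707, 0.005, -0.707, 0.006]
contact_force: [0.4, -0.2, 0.6]
width: 1.0
```

```bash
python3 - <<'E'
from h import *
s=state(); print(s['position'],s['time_s'],s['joint_pos'].round(2))
C=cam('wrist'); p,d=capture('wrist'); save('w3.png',p)
W=cloud(C,d); q=W[~np.isnan(W[...,0])]
k=q[(q[:,2]>27)&(q[:,2]<33)&(q[:,0]>440)&(q[:,0]<530)&(abs(q[:,1]-273)<25)]
print(len(k), cv2.minAreaRect(k[:,:2].astype(np.float32)), np.percentile(k,[1,50,99],axis=0).round(1))
k2=q[(q[:,2]>46)&(q[:,2]<53)&(q[:,0]>440)&(abs(q[:,1]-273)<40)]; print(cv2.minAreaRect(k2[:,:2].astype(np.float32)))
d=down(np.radians(1)); print(rel([497,273,77],d,flip=1))
E
```

```text
[498.14253641 271.64649004 180.60380891] 4.4167 [-0.57  0.56 -0.02  1.87  0.02  0.71 -2.16]
2928 ((484.004638671875, 273.4117431640625), (56.30660629272461, 29.888839721679688), 0.0612507238984108) [[456.7 259.   27.6]
 [485.6 273.6  29.9]
 [511.6 288.1  31.5]]
((570.4463500976562, 276.0433044433594), (107.75875854492188, 52.52164840698242), 0.6431452035903931)
([0.1385, -0.0023, 0.0019], [-0.0016, -0.0005, -0.0009])
```

View pics/w3.png

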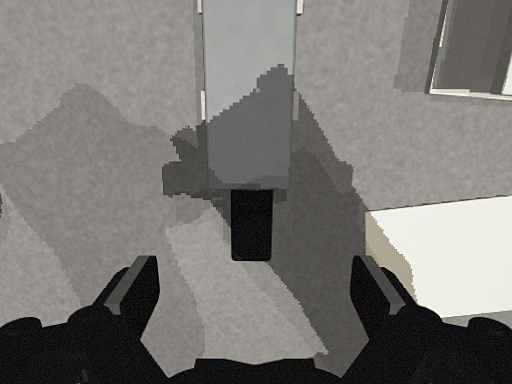

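play_rows(
  series=[
    [[0.05,-0.0024,0.0015],[0,0,0]],
    [[0.1,-0.0024,0.0015],[0,0,0]],
    [[0.125,-0.0024,0.0015],[0,0,0]],
    [[0.1385,-0.0024,0.0015],[0,0,0]],
    [[0.1385,-0.0024,0.0015],[0,0,0]],
    [[0.1385,-0.0024,0.0015],[0,0,0]],
  ],
)

```text
time_s: 4.97
position: [498.3, 272.5, 77.9]
tool_rot: [0.708, 0.004, -0.706, 0.005]
contact_force: [0.7, -0.0, 0.0]
width: 0.998
```

play_rows(
  series=[
    [[0,0,0],[0,0,0]],
    [[0,0,0],[0,0,0]],
    [[0,0,0],[0,0,0]],
    [[0,0,0],[0,0,0]],
    [[0,0,0],[0,0,0]],
    [[0,0,0],[0,0,0]],
    [[0,0,0],[0,0,0]],
    [[0,0,0],[0,0,0]],
  ],
  claw=1,
  force=70,
)

```text
time_s: 5.63
position: [498.6, 272.8, 78.8]
tool_rot: [0.708, 0.005, -0.706, 0.005]
contact_force: [-1.1, -0.3, 9.7]
width: 0.331
```

```bash
python3 - <<'E'
from h import *
s=state(); print({k:np.round(v,3) for k,v in s.items()})
R=down(np.radians(0.8))
for x,z in ((480,80),(350,80),(352,200)): print(rel([x,s['position'][1]-(497-x)*.014,z],R,flip=1))
E
```

```text
{'time_s': np.float64(5.633), 'joint_pos': array([-0.573,  0.708, -0.018,  1.944,  0.029,  0.488, -2.17 ]), 'dq': array([-0.001,  0.001, -0.001,  0.001,  0.001,  0.001,  0.001]), 'effort': array([-1.3000e-02, -6.7643e+01,  1.7070e+00, -1.4236e+01,  3.8000e-02,
       -4.8300e-01,  8.0000e-03]), 'position': array([498.579, 272.751,  78.843]), 'tool_rot': array([ 0.708,  0.005, -0.706,  0.005]), 'contact_force': array([-1.1  , -0.295,  9.669]), 'wrist_torque': array([-0.183,  0.28 ,  0.02 ]), 'width': np.float64(0.331)}
([-0.0016, -0.0, 0.0248], [-0.0003, -0.0019, -0.0003])
([-0.0021, 0.0001, 0.1981], [-0.0003, -0.0019, -0.0003])
([-0.1621, 0.0002, 0.195], [-0.0003, -0.0019, -0.0003])
```

play_rows(
  series=[
    [[-0.004,0,0],[0,0,0]],
    [[-0.004,0,0],[0,0,0]],
    [[-0.004,0,0],[0,0,0]],
  ],
)

```text
time_s: 5.88
position: [498.6, 272.8, 82.0]
tool_rot: [0.708, 0.005, -0.706, 0.005]
contact_force: [-0.1, 0.2, -1.9]
width: 0.338
```

play_rows(
  series=[
    [[0,0,0.015],[0,0,0]],
    [[0,0,0.035],[0,0,0]],
    [[0,0,0.055],[0,0,0]],
    [[0,0,0.075],[0,0,0]],
    [[0,0,0.095],[0,0,0]],
    [[0,0,0.115],[0,0,0]],
    [[0,0,0.135],[0,0,0]],
    [[0,0,0.155],[0,0,0]],
    [[0,0,0.175],[0,0,0]],
    [[0,0,0.193],[0,0,0]],
    [[0,0,0.193],[0,0,0]],
    [[0,0,0.193],[0,0,0]],
  ],
)

```text
time_s: 6.88
position: [353.6, 271.0, 81.6]
tool_rot: [0.708, 0.005, -0.706, 0.005]
contact_force: [0.9, 0.3, -2.9]
width: 0.337
```

```bash
python3 - <<'E'
from h import *
s=state(); print({k:np.round(v,3) for k,v in s.items() if k!='effort'})
p,d=capture('wrist'); C=cam('wrist'); save('w4.png',p); W=cloud(C,d); np.savez('w4.npz',p=p,d=d,R=C[2],t=C[3])
sg=p.astype(int); m=(W[...,2]>8)&(W[...,2]<40)&(W[...,0]>s['position'][0]+30)&(W[...,0]<530)&(abs(W[...,1]-270)<30)
k=W[m]; print(len(k))
for a,b in ((390,410),(410,430),(430,450),(450,470),(470,490),(490,510),(510,530)):
    j=k[(k[:,0]>a)&(k[:,0]<b)]
    if len(j): print(a,len(j),np.percentile(j[:,1],[2,50,98]).round(1),np.percentile(j[:,2],[50,95]).round(1))
E
```

```text
{'time_s': np.float64(6.883), 'joint_pos': array([-0.766,  0.613,  0.007,  2.258, -0.006,  0.269, -2.311]), 'dq': array([ 0.019,  0.007,  0.01 , -0.031,  0.002,  0.   ,  0.004]), 'position': array([353.595, 271.041,  81.569]), 'tool_rot': array([ 0.708,  0.005, -0.706,  0.005]), 'contact_force': array([ 0.945,  0.28 , -2.91 ]), 'wrist_torque': array([ 0.045, -0.054,  0.024]), 'width': np.float64(0.337)}
11680
390 4160 [257.8 272.  286. ] [32.9 34.4]
410 2441 [260.2 272.  283.1] [25.  30.5]
430 2264 [265.7 272.5 279.2] [25.  26.1]
450 1645 [266.  272.7 279.5] [24.9 26.1]
```

View pics/w4.png

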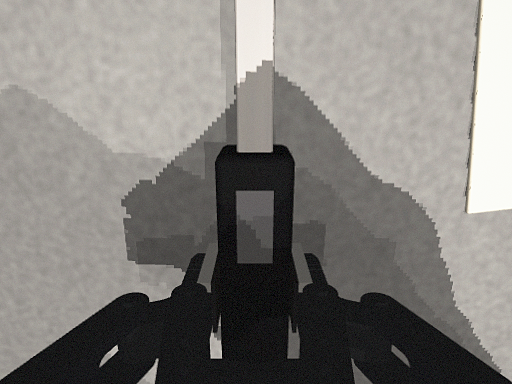

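```bash
cat >> h.py <<'E'
def wandpose(pt,yaw,pitch,off,wx):
    """TCP pose so that wand point at wand-x=wx is at pt; off=(ahead, dy, grasp wand x)"""
    R=down(yaw,pitch)*Ro.from_rotvec([np.pi,0,0])
    return np.array(pt)-R.apply([off[0],off[1],-(wx-off[2])]),R
OFF1=(63.7,0,-7.9)
E
python3 - <<'E'
from h import *
f=np.load('w2.npz'); C=cam('wrist'); C2=(C[0],C[1],f['R'],f['t'])
print('seam ends',ray(C2,np.array([[273,196],[428,204]])/1.5,81).round(1))
b=np.radians(-3.04); Rb=np.array([[np.cos(b),-np.sin(b)],[np.sin(b),np.cos(b)]])
for y in (60,-60): print(y,(Rb@[0,y]+[632,41.5]).round(1))
S0=Rb@[0,60]+[632,41.5]
p,R=wandpose([S0[0],S0[1],81+40],b,np.radians(-27),OFF1,145); print(p, R.apply([0,0,-1]).round(2))
s=state()
print('up',rel([s['position'][0]+5,s['position'][1],290],Ro.from_quat(s['tool_rot']))); print(rel(p,R))
E
```

```text
seam ends [[634.8 100.8  81. ]
 [628.1 -19.2  81. ]]
60 [635.2 101.4]
-60 [628.8 -18.4]
[528.01730398 107.10685161 247.172263  ] [ 0.89 -0.05 -0.45]
up ([-0.2778, 0.0001, -0.0077], [0.0, 0.0, 0.0])
([-0.2199, 0.2219, -0.2293], [0.0418, -0.3023, -0.01])
```

play_rows(
  series=[
    [[-0.05,0,0],[0,0,0]],
    [[-0.1,0,-0.002],[0,0,0]],
    [[-0.15,0,-0.005],[0,0,0]],
    [[-0.2,0,-0.008],[0,0,0]],
    [[-0.24,0,-0.008],[0,0,0]],
    [[-0.24,0.04,-0.05],[0.01,-0.06,0]],
    [[-0.235,0.08,-0.09],[0.02,-0.12,-0.003]],
    [[-0.23,0.12,-0.13],[0.03,-0.18,-0.006]],
    [[-0.225,0.16,-0.17],[0.036,-0.24,-0.008]],
    [[-0.22,0.2,-0.21],[0.042,-0.3,-0.01]],
    [[-0.22,0.222,-0.2293],[0.042,-0.3023,-0.01]],
    [[-0.22,0.222,-0.2293],[0.042,-0.3023,-0.01]],
    [[-0.22,0.222,-0.2293],[0.042,-0.3023,-0.01]],
    [[-0.22,0.222,-0.2293],[0.042,-0.3023,-0.01]],
  ],
)

```text
time_s: 8.1
position: [528.2, 107.0, 247.0]
tool_rot: [-0.522, 0.014, 0.852, 0.023]
contact_force: [-1.2, 1.0, -1.8]
width: 0.337
```

```bash
python3 - <<'E'
from h import *
s=state(); print({k:np.round(v,3) for k,v in s.items() if k!='effort'})
R=Ro.from_quat(s['tool_rot']); print('tip pred',(s['position']+R.apply([63.7,0,-152.9])).round(1), R.apply([0,0,-1]).round(3))
p,d=capture('wrist'); C=cam('wrist'); save('w5.png',p,s=1.5); W=cloud(C,d); np.savez('w5.npz',p=p,d=d,R=C[2],t=C[3])
m=(W[...,2]>95)&(W[...,0]>560)&(abs(W[...,1]-101)<25); k=W[m]
# axis fit on neck & tip
o=s['position']; w=R.as_matrix()
T=(k-o)@w; a=-T[:,2]
for lo in range(60,165,8):
    j=T[(a>=lo)&(a<lo+8)]
    if len(j): print(lo,len(j),'y',np.percentile(j[:,1],[5,50,95]).round(1),'x',np.percentile(j[:,0],[2,50]).round(1), a[(a>=lo)&(a<lo+8)].max().round(1))
q=W[(abs(W[...,2]-80)<6)&(W[...,0]>560)&(W[...,0]<700)&(W[...,1]<140)&(W[...,1]>-70)]; print('cover z',np.percentile(q[:,2],[10,50,90]).round(2))
E
```

```text
{'time_s': np.float64(8.1), 'joint_pos': array([-0.254,  0.642,  0.057,  1.571, -0.151,  1.391, -1.763]), 'dq': array([-0.029, -0.022, -0.013,  0.016, -0.001,  0.   ,  0.001]), 'position': array([528.24 , 106.984, 247.024]), 'tool_rot': array([-0.522,  0.014,  0.852,  0.023]), 'contact_force': array([-1.164,  1.042, -1.807]), 'wrist_torque': array([-0.009, -0.593,  0.022]), 'width': np.float64(0.337)}
tip pred [635.4 101.2 120.8] [ 0.89  -0.048 -0.454]
60 356 y [-7.2 -1.2  5.2] x [55.2 56.4] 67.9
68 834 y [-7.5 -1.   5.4] x [55.  56.5] 75.8
76 874 y [-7.3 -0.8  5.3] x [55.  56.4] 84.0
84 934 y [-7.3 -0.9  5.3] x [55.1 56.4] 92.0
92 994 y [-7.3 -1.1  5.2] x [55.  56.5] 100.0
100 964 y [-7.2 -0.9  5.3] x [55.  56.5] 107.7
cover z [79.6  80.53 81.46]
```

View pics/w5.png

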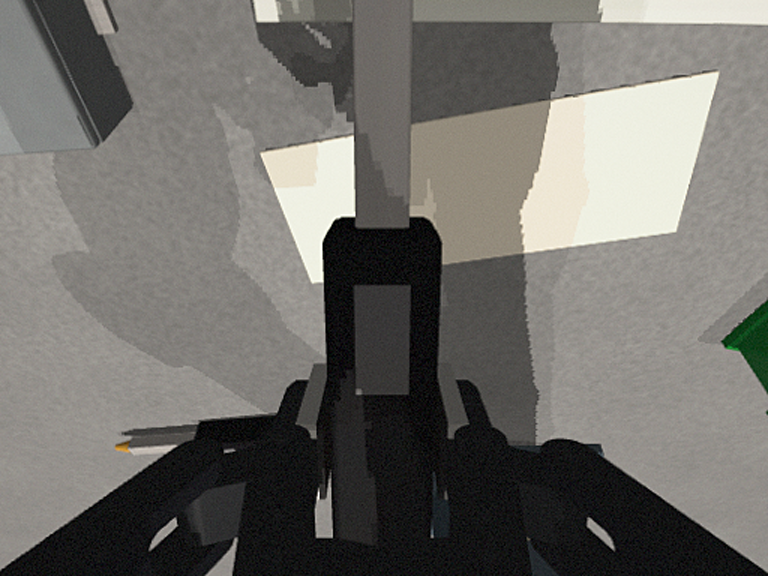

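```bash
cat >> h.py <<'E'
OFF1=(63.6,-1.0,-7.9); S0=np.array([635,101.2]); S4=np.array([628.5,-18.8]); BY=np.radians(-3.04)
def seam(y,z):
    p=S0+(S4-S0)*(60-y)/120; return wandpose([*p,z],BY,np.radians(-27),OFF1,145)
def tip():
    s=state(); R=Ro.from_quat(s['tool_rot']); return (s['position']+R.apply([63.6,-1,-152.9])).round(2), s['contact_force'].round(1), s['time_s']
E
python3 - <<'E'
from h import *
print(tip(), rel(*seam(61,90)), rel(*seam(61,83)))
E
```

```text
(array([635.06, 103.14, 121.32]), array([ 0.6,  0.2, -2.3]), 8.15) ([0.0372, 0.0011, -0.019], [0.0005, -0.0, 0.0003]) ([0.0455, 0.0011, -0.0232], [0.0005, -0.0, 0.0003])
```

play_rows(
  series=[
    [[0.01,0,-0.005],[0,0,0]],
    [[0.02,0.001,-0.01],[0,0,0]],
    [[0.03,0.001,-0.015],[0,0,0]],
    [[0.0372,0.0011,-0.019],[0,0,0]],
    [[0.041,0.0011,-0.021],[0,0,0]],
    [[0.0435,0.0011,-0.0222],[0,0,0]],
    [[0.0435,0.0011,-0.0222],[0,0,0]],
    [[0.0435,0.0011,-0.0222],[0,0,0]],
  ],
)

```text
time_s: 8.82
position: [527.8, 106.9, 210.8]
tool_rot: [-0.522, 0.013, 0.852, 0.023]
contact_force: [-0.6, 0.6, -1.3]
width: 0.339
```

```bash
python3 - <<'E'
from h import *
print(tip(), rel(*seam(60,83)),rel(*seam(30,83)),state()['joint_pos'].round(2))
Cs=cam('scene'); p,d=capture('scene'); t=proj(Cs,tip()[0])[0]; print(t); x,y=t.astype(int)
save('tip.png',p,(x-40,y-30,80,60),9)
E
```

```text
(array([635.12, 102.37,  84.73]), array([-0.6,  0.6, -1.3]), 8.8167) ([0.0021, 0.0014, -0.001], [0.0005, -0.0001, 0.0003]) ([0.0021, 0.0414, -0.0009], [0.0005, -0.0001, 0.0003]) [-0.25  0.68  0.05  1.61 -0.15  1.32 -1.75]
[231.98989155 235.2873203 ]
```

View pics/tip.png

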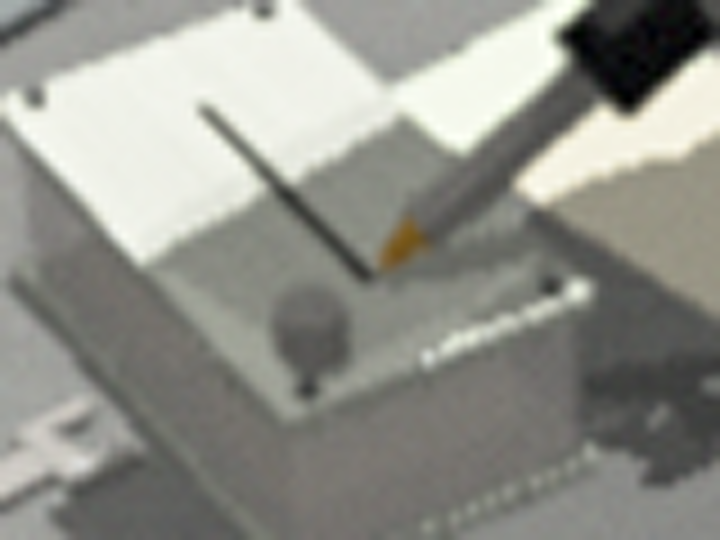

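```bash
python3 - <<'E'
from h import *
Cs=cam('scene'); p0=np.load('scene.npz')['p'].astype(int); p,d=capture('scene')
P=proj(Cs,[[*S0,81],[*S4,81]]); print('proj seam',P.round(1))
g=p0.sum(2); ys,xs=np.mgrid[:384,:512]
lo=P.min(0)-6; hi=P.max(0)+6
m=(xs>lo[0])&(xs<hi[0])&(ys>lo[1])&(ys<hi[1])&(g<240); n,l,st,_=cv2.connectedComponentsWithStats(m.astype(np.uint8)); i=1+st[1:,4].argmax(); k=np.c_[xs[l==i],ys[l==i]].astype(float)
c=k.mean(0); u=np.linalg.svd(k-c)[2][0]; a=(k-c)@u; print('seen seam',len(k),'centre',c,'proj centre',P.mean(0),'ends',(c+u*(a.min())),(c+u*a.max()))
t=tip()[0]; R=Ro.from_quat(state()['tool_rot']); f=R.apply([0,0,-1]); 
print('proj tip, conebase',proj(Cs,[t,t-19*f]).round(1))
b=(p[...,0].astype(int)-p[...,2]>45)&(abs(xs-232)<15)&(abs(ys-235)<12); print('brass',b.sum(),xs[b].mean(),ys[b].mean(),'cone centroid proj',proj(Cs,[t-12.5*f])); 
kk=np.c_[xs[b],ys[b]]; print(kk[kk[:,1].argmax()],kk[kk[:,0].argmin()])
f4=np.load('w4.npz'); C=cam('wrist'); W=cloud((C[0],C[1],f4['R'],f4['t']),f4['d']); j=W[(W[...,2]>29)&(W[...,2]<36)&(W[...,0]>370)&(W[...,0]<430)&(abs(W[...,1]-272)<20)]; print('handle front x', np.percentile(j[:,0],[95,99,99.8]))
E
```

```text
proj seam [[231.9 236.1]
 [212.8 216.4]]
seen seam 2 centre [227.5 242. ] proj centre [222.32467018 226.24991088] ends [227. 242.] [228. 242.]
proj tip, conebase [[232.  235.3]
 [236.7 231. ]]
brass 17 235.05882352941177 231.8235294117647 cone centroid proj [[235.07025443 232.47969329]]
[233 234] [233 233]
handle front x [409.19229484 410.47168139 410.79003926]
```

play_rows(
  series=[
    [[0.0015,0.0005,-0.0007],[0,0,0]],
    [[0.0021,0.0014,-0.001],[0,0,0]],
    [[0.0021,0.0036,-0.001],[0,0,0]],
    [[0.0021,0.0058,-0.001],[0,0,0]],
    [[0.0021,0.0081,-0.001],[0,0,0]],
    [[0.0021,0.0103,-0.001],[0,0,0]],
    [[0.0021,0.0125,-0.001],[0,0,0]],
    [[0.0021,0.0147,-0.001],[0,0,0]],
    [[0.0021,0.0169,-0.001],[0,0,0]],
    [[0.0021,0.0192,-0.001],[0,0,0]],
    [[0.0021,0.0214,-0.001],[0,0,0]],
    [[0.0021,0.0236,-0.001],[0,0,0]],
    [[0.0021,0.0258,-0.001],[0,0,0]],
    [[0.0021,0.0281,-0.001],[0,0,0]],
    [[0.0021,0.0303,-0.001],[0,0,0]],
    [[0.0021,0.0325,-0.001],[0,0,0]],
    [[0.0021,0.0347,-0.001],[0,0,0]],
    [[0.0021,0.037,-0.001],[0,0,0]],
    [[0.0021,0.0392,-0.001],[0,0,0]],
    [[0.0021,0.0414,-0.0009],[0,0,0]],
  ],
)

```text
time_s: 10.58
position: [526.2, 75.8, 209.3]
tool_rot: [-0.523, 0.013, 0.852, 0.023]
contact_force: [0.2, 0.2, -1.0]
width: 0.337
```

```bash
python3 - <<'E'
from h import *
print(tip(), rel(*seam(30,83)),rel(*seam(0,83)))
E
```

```text
(array([633.55,  71.22,  83.27]), array([ 0.2,  0.2, -1. ]), 10.5833) ([0.0003, -0.0002, -0.0], [0.0005, -0.0004, 0.0004]) ([0.0003, 0.0399, 0.0001], [0.0005, -0.0004, 0.0004])
```

play_rows(
  series=[
    [[0.0003,0.002,0],[0,0,0]],
    [[0.0003,0.0042,0],[0,0,0]],
    [[0.0003,0.0064,0],[0,0,0]],
    [[0.0003,0.0087,0],[0,0,0]],
    [[0.0003,0.0109,0],[0,0,0]],
    [[0.0003,0.0131,0],[0,0,0]],
    [[0.0003,0.0154,0],[0,0,0]],
    [[0.0003,0.0176,0],[0,0,0]],
    [[0.0003,0.0198,0],[0,0,0]],
    [[0.0003,0.022,0],[0,0,0]],
    [[0.0003,0.0243,0],[0,0,0]],
    [[0.0003,0.0265,0],[0,0,0]],
    [[0.0003,0.0287,0],[0,0,0]],
    [[0.0003,0.031,0],[0,0,0]],
    [[0.0003,0.0332,0],[0,0,0]],
    [[0.0003,0.0354,0],[0,0,0]],
    [[0.0003,0.0377,0],[0,0,0]],
    [[0.0003,0.0399,0],[0,0,0]],
  ],
)

```text
time_s: 12.08
position: [524.5, 45.7, 209.1]
tool_rot: [-0.523, 0.013, 0.852, 0.023]
contact_force: [0.7, 0.2, -1.2]
width: 0.338
```

```bash
python3 - <<'E'
from h import *
print(tip(), rel(*seam(0,83)),rel(*seam(-30,83)))
E
```

```text
(array([631.82,  41.17,  83.03]), array([ 0.7,  0.2, -1.2]), 12.0833) ([-0.0, -0.0003, 0.0], [0.0005, -0.0003, 0.0004]) ([-0.0, 0.0398, 0.0001], [0.0005, -0.0003, 0.0004])
```

play_rows(
  series=[
    [[0,0.002,0],[0,0,0]],
    [[0,0.0042,0],[0,0,0]],
    [[0,0.0064,0],[0,0,0]],
    [[0,0.0087,0],[0,0,0]],
    [[0,0.0109,0],[0,0,0]],
    [[0,0.0131,0],[0,0,0]],
    [[0,0.0154,0],[0,0,0]],
    [[0,0.0176,0],[0,0,0]],
    [[0,0.0198,0],[0,0,0]],
    [[0,0.022,0],[0,0,0]],
    [[0,0.0243,0],[0,0,0]],
    [[0,0.0265,0],[0,0,0]],
    [[0,0.0287,0],[0,0,0]],
    [[0,0.031,0],[0,0,0]],
    [[0,0.0332,0],[0,0,0]],
    [[0,0.0354,0],[0,0,0]],
    [[0,0.0377,0],[0,0,0]],
    [[0,0.0399,0],[0,0,0]],
  ],
)

```text
time_s: 13.58
position: [522.9, 15.6, 209.0]
tool_rot: [-0.523, 0.013, 0.852, 0.023]
contact_force: [-0.1, -0.0, -1.2]
width: 0.334
```

```bash
python3 - <<'E'
from h import *
print(tip(), rel(*seam(-30,83)),rel(*seam(-60,83)))
E
```

```text
(array([630.22,  11.07,  83.  ]), array([-0.1, -0. , -1.2]), 13.5833) ([-0.0, -0.0004, 0.0001], [0.0005, -0.0003, 0.0004]) ([-0.0, 0.0397, 0.0001], [0.0005, -0.0003, 0.0004])
```

play_rows(
  series=[
    [[0,0.002,0],[0,0,0]],
    [[0,0.0042,0],[0,0,0]],
    [[0,0.0064,0],[0,0,0]],
    [[0,0.0087,0],[0,0,0]],
    [[0,0.0109,0],[0,0,0]],
    [[0,0.0131,0],[0,0,0]],
    [[0,0.0154,0],[0,0,0]],
    [[0,0.0176,0],[0,0,0]],
    [[0,0.0198,0],[0,0,0]],
    [[0,0.022,0],[0,0,0]],
    [[0,0.0243,0],[0,0,0]],
    [[0,0.0265,0],[0,0,0]],
    [[0,0.0287,0],[0,0,0]],
    [[0,0.031,0],[0,0,0]],
    [[0,0.0332,0],[0,0,0]],
    [[0,0.0354,0],[0,0,0]],
    [[0,0.0377,0],[0,0,0]],
    [[0,0.0399,0],[0,0,0]],
    [[0,0.0415,0],[0,0,0]],
    [[0,0.0415,0],[0,0,0]],
  ],
)

```text
time_s: 15.25
position: [521.3, -15.8, 209.0]
tool_rot: [-0.523, 0.014, 0.852, 0.023]
contact_force: [-0.3, -0.2, -1.4]
width: 0.335
```

```bash
cat >> h.py <<'E'
MAT=np.array([448.4,46.1]); MY=np.radians(98)
E
python3 - <<'E'
from h import *
print(tip(), state()['joint_pos'].round(2))
s=state(); print('up',rel(s['position']+[-30,0,110],Ro.from_quat(s['tool_rot'])))
# lay: wand origin such that wand centred: wand spans -50..145, middle 47.5
u=np.array([np.cos(MY),np.sin(MY)]); o=MAT-u*47.5
for z in (110,18.5): 
    P,R=wandpose([*o,z],MY,0,OFF1,0); print(z,P,rel(P,R))
E
```

```text
(array([628.62, -20.44,  83.02]), array([-0.3, -0.2, -1.4]), 15.25) [-0.09  0.67  0.09  1.65 -0.09  1.3  -1.59]
up ([-0.1126, 0.002, 0.1021], [0.0, 0.0, 0.0])
110 [457.10045786  -8.62167791 173.6       ] ([0.0811, -0.005, 0.0552], [-1.0994, 0.2168, 0.2639])
18.5 [457.10045786  -8.62167791  82.1       ] ([0.1898, -0.0049, -0.0001], [-1.0994, 0.2168, 0.2639])
```

play_rows(
  series=[
    [[-0.05,0,0.045],[0,0,0]],
    [[-0.09,0,0.08],[0,0,0]],
    [[-0.1126,0,0.1021],[0,0,0]],
    [[-0.1126,0,0.1021],[0,0,0]],
  ],
)

```text
time_s: 15.58
position: [491.5, -14.5, 324.5]
tool_rot: [-0.526, 0.013, 0.85, 0.023]
contact_force: [0.2, -0.2, -1.7]
width: 0.338
```

```bash
python3 - <<'E'
from h import *
print(tip())
u=np.array([np.cos(MY),np.sin(MY)]); o=MAT-u*47.5
for z in (170,110): 
    P,R=wandpose([*o,z],MY,0,OFF1,0); print(z,P,rel(P,R))
E
```

```text
(array([599.76, -19.15, 199.21]), array([ 0.2, -0.2, -1.7]), 15.5833)
170 [457.10045786  -8.62167791 233.6       ] ([0.129, -0.0052, -0.0128], [-1.1003, 0.213, 0.2603])
110 [457.10045786  -8.62167791 173.6       ] ([0.2006, -0.0051, -0.0486], [-1.1003, 0.213, 0.2603])
```

play_rows(
  series=[
    [[0.03,0,-0.003],[-0.14,0.027,0.033]],
    [[0.06,0,-0.005],[-0.28,0.054,0.066]],
    [[0.09,0,-0.008],[-0.42,0.081,0.1]],
    [[0.1,0,-0.01],[-0.56,0.108,0.132]],
    [[0.1,0,-0.01],[-0.7,0.135,0.165]],
    [[0.1,0,-0.01],[-0.84,0.163,0.199]],
    [[0.1,0,-0.01],[-0.95,0.184,0.225]],
    [[0.1,0,-0.01],[-0.95,0.184,0.225]],
    [[0.1,0,-0.01],[-0.95,0.184,0.225]],
    [[0.1,0,-0.01],[-0.95,0.184,0.225]],
    [[0.1,0,-0.01],[-0.95,0.184,0.225]],
    [[0.1,0,-0.01],[-0.95,0.184,0.225]],
    [[0.1,0,-0.01],[-0.95,0.184,0.225]],
  ],
)

```text
time_s: 16.67
position: [464.2, -13.1, 253.9]
tool_rot: [-0.497, -0.477, 0.546, -0.476]
contact_force: [-0.4, -0.1, -2.4]
width: 0.336
```

```bash
python3 - <<'E'
from h import *
print(tip(),state()['position'],state()['joint_pos'].round(2))
u=np.array([np.cos(MY),np.sin(MY)]); o=MAT-u*47.5
for z in (110,60): 
    P,R=wandpose([*o,z],MY,0,OFF1,0); print(z,P,rel(P,R))
E
```

```text
(array([473.31, 136.17, 182.72]), array([-0.4, -0.1, -2.4]), 16.6667) [464.20877676 -13.09210558 253.88250773] [ 0.12  0.36 -0.29  2.    0.18  0.87 -0.37]
110 [457.10045786  -8.62167791 173.6       ] ([0.107, -0.0048, -0.0105], [-0.1458, 0.0287, 0.0346])
60 [457.10045786  -8.62167791 123.6       ] ([0.1735, -0.0015, -0.0139], [-0.1458, 0.0287, 0.0346])
```

play_rows(
  series=[
    [[0.05,-0.0035,-0.007],[-0.07,0.014,0.017]],
    [[0.1,-0.003,-0.0105],[-0.1458,0.0287,0.0346]],
    [[0.14,-0.002,-0.0125],[-0.1458,0.0287,0.0346]],
    [[0.1735,-0.0015,-0.0139],[-0.1458,0.0287,0.0346]],
    [[0.1735,-0.0015,-0.0139],[-0.1458,0.0287,0.0346]],
    [[0.1735,-0.0015,-0.0139],[-0.1458,0.0287,0.0346]],
  ],
)

```text
time_s: 17.17
position: [456.5, -8.5, 123.0]
tool_rot: [0.463, 0.535, -0.465, 0.533]
contact_force: [-1.1, -0.1, -0.3]
width: 0.336
```

```bash
python3 - <<'E'
from h import *
s=state(); print(tip(),s['position'],(Ro.from_quat(s['tool_rot']).apply([0,0,-1])).round(3))
C=cam('wrist'); p,d=capture('wrist'); W=cloud(C,d); o=s['position']; w=Ro.from_quat(s['tool_rot']).as_matrix(); T=(W.reshape(-1,3)-o)@w; k=T[(abs(T[:,1])<25)&(T[:,0]>35)&(T[:,0]<70)&(T[:,2]<-45)]
a=-k[:,2]
for lo in range(45,110,8):
    j=k[(a>=lo)&(a<lo+8)]
    if len(j): print(lo,len(j),'y',np.percentile(j[:,1],[3,50,97]).round(1),'x',np.percentile(j[:,0],[3,50]).round(1))
u=np.array([np.cos(MY),np.sin(MY)]); oo=MAT-u*47.5
P,R=wandpose([*oo,18.3],MY,0,OFF1,0); print(P,rel(P,R))
E
```

```text
(array([433.93, 142.75,  59.44]), array([-1.1, -0.1, -0.3]), 17.1667) [456.45768519  -8.5096313  122.98749116] [-0.14  0.99  0.  ]
45 1692 y [-12.5   1.2  15.2] x [47.7 48.9]
53 1403 y [-11.2   1.2  14. ] x [48.8 56.1]
61 791 y [-5.3  1.2  7.7] x [55.7 57. ]
69 850 y [-5.1  1.2  7.9] x [55.8 57. ]
77 871 y [-5.   1.2  7.8] x [55.7 56.9]
85 947 y [-5.3  1.2  7.9] x [55.6 56.9]
93 998 y [-5.2  1.2  7.9] x [55.7 57. ]
101 796 y [-5.3  1.2  7.8] x [55.8 57.1]
[457.10045786  -8.62167791  81.9       ] ([0.0562, -0.0004, 0.0002], [0.0001, -0.0001, 0.0003])
```

play_rows(
  series=[
    [[0.02,0,0],[0,0,0]],
    [[0.035,0,0],[0,0,0]],
    [[0.045,0,0],[0,0,0]],
    [[0.05,0,0],[0,0,0]],
    [[0.053,0,0],[0,0,0]],
    [[0.0545,0,0],[0,0,0]],
    [[0.0545,0,0],[0,0,0]],
    [[0.0545,0,0],[0,0,0]],
  ],
)

```text
time_s: 17.88
position: [457.6, -8.4, 83.7]
tool_rot: [0.464, 0.534, -0.464, 0.534]
contact_force: [0.9, 0.4, -1.9]
width: 0.337
```

```bash
python3 - <<'E'
from h import *
s=state(); print(tip(),s['position'],s['contact_force'],s['wrist_torque'])
E
```

```text
(array([435.27, 142.86,  20.05]), array([ 0.9,  0.4, -1.9]), 17.8833) [457.55907196  -8.40788655  83.6542158 ] [ 0.91859386  0.41603615 -1.85005513] [ 0.00369543 -0.01342417  0.00470453]
```

play_rows(
  series=[
    [[0.0007,0,0],[0,0,0]],
    [[0.0014,0,0],[0,0,0]],
    [[0.002,0,0],[0,0,0]],
    [[0.0023,0,0],[0,0,0]],
    [[0.0023,0,0],[0,0,0]],
  ],
)

```text
time_s: 18.3
position: [457.6, -8.4, 81.9]
tool_rot: [0.464, 0.534, -0.464, 0.534]
contact_force: [-0.3, 0.7, -0.7]
width: 0.334
```

play_rows(
  series=[
    [[0.0006,0,0],[0,0,0]],
    [[0.0006,0,0],[0,0,0]],
  ],
)

```text
time_s: 18.47
position: [457.6, -8.4, 81.8]
tool_rot: [0.464, 0.534, -0.464, 0.534]
contact_force: [-1.7, -0.5, 6.5]
width: 0.329
```

play_rows(
  series=[
    [[0,0,0],[0,0,0]],
    [[0,0,0],[0,0,0]],
    [[0,0,0],[0,0,0]],
    [[0,0,0],[0,0,0]],
    [[0,0,0],[0,0,0]],
    [[0,0,0],[0,0,0]],
    [[-0.04,0,0],[0,0,0]],
    [[-0.08,0,0],[0,0,0]],
    [[-0.12,0,0],[0,0,0]],
    [[-0.12,0,0],[0,0,0]],
    [[-0.12,0,0],[0,0,0]],
  ],
  claw=-1,
)

```text
time_s: 19.38
position: [458.3, -8.6, 173.2]
tool_rot: [0.465, 0.532, -0.463, 0.535]
contact_force: [-0.4, 0.1, 0.2]
width: 1.001
```

```bash
python3 - <<'E'
from h import *
s=state(); print(s['position'],s['contact_force'],s['width'],s['time_s'])
C=cam('wrist'); p,d=capture('wrist'); W=cloud(C,d); save('w6.png',p); np.savez('w6.npz',p=p,d=d,R=C[2],t=C[3])
q=W[~np.isnan(W[...,0])]
u=np.array([np.cos(MY),np.sin(MY)]); v=np.array([-u[1],u[0]])
a=(q[:,:2]-MAT)@u; b=(q[:,:2]-MAT)@v
for lo in range(-110,120,15):
    j=(a>=lo)&(a<lo+15)&(abs(b)<30)&(q[:,2]>10)&(q[:,2]<60)
    if j.sum()>20: print(lo,j.sum(),'b',np.percentile(b[j],[2,50,98]).round(1),'z',np.percentile(q[j,2],[50,97]).round(1),'a',a[j].min().round(1),a[j].max().round(1))
h=(abs(b)<25)&(q[:,2]>28)&(q[:,2]<38)&(abs(a)<120); r=cv2.minAreaRect(q[h][:,:2].astype(np.float32)); print(r, np.percentile(a[h],[0.5,99.5]), np.median(q[h][:,2]))
E
```

```text
[458.27068613  -8.59157385 173.2060626 ] [-0.43178068  0.11115208  0.16436691] 1.0006093474851618 19.3833
-110 193 b [-16.9  -3.3  11. ] z [33.  34.1] a -99.5 -95.0
-95 793 b [-17.3  -2.6  11.5] z [33.1 34.2] a -95.0 -80.0
-80 850 b [-17.3  -3.3  11.2] z [33.1 34.2] a -80.0 -65.0
-65 909 b [-17.5  -3.3  11.6] z [33.  34.3] a -65.0 -50.0
-50 946 b [-17.3  -3.3  11.3] z [33.4 35. ] a -50.0 -35.0
-35 1042 b [-17.6  -3.3  11.3] z [33.5 35.2] a -35.0 -20.0
-20 1069 b [-17.2  -2.7  11.3] z [33.2 35. ] a -20.0 -5.0
-5 803 b [-16.1  -3.3  10.5] z [27.  33.8] a -5.0 10.0
10 536 b [-9.7 -2.7  3.6] z [25.  26.3] a 10.0 24.6
25 580 b [-9.5 -2.7  3.6] z [25.2 26.4] a 25.2 39.9
40 608 b [-9.4 -2.7  3.9] z [25.1 26.5] a 40.3 55.0
55 645 b [-9.8 -2.8  3.8] z [25.1 26.3] a 55.0 70.0
70 135 b [-9.8 -2.8  3.7] z [25.  26.5] a 70.0 73.0
((458.3153991699219, -2.81768798828125), (30.05527114868164, 99.23810577392578), 8.179532051086426) [-98.28362086  -0.6674442 ] 33.11872530891605
```

View pics/w6.png

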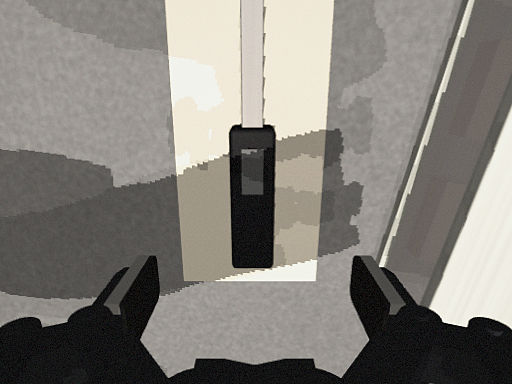

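```bash
cat >> h.py <<'E'
WO=np.array([458.0,-2.4]); WY=np.radians(98.2)
E
python3 - <<'E'
from h import *
g=WO+41*np.array([np.cos(WY),np.sin(WY)]); R=down(WY)*Ro.from_rotvec([np.pi,0,0]); print(g)
for z in (173,85): print(rel([*g,z],R))
E
```

```text
[452.15221372  38.18082547]
([-0.0012, 0.0014, -0.0629], [-0.0025, 0.0004, -0.0011])
([0.1161, 0.0012, -0.0629], [-0.0025, 0.0004, -0.0011])
```

play_rows(
  series=[
    [[0,0.0014,-0.04],[-0.0025,0,0]],
    [[0,0.0014,-0.0629],[-0.0025,0,0]],
    [[0,0.0014,-0.0629],[-0.0025,0,0]],
    [[0.04,0.0013,-0.0629],[-0.0025,0,0]],
    [[0.08,0.0012,-0.0629],[-0.0025,0,0]],
    [[0.105,0.0012,-0.0629],[-0.0025,0,0]],
    [[0.1161,0.0012,-0.0629],[-0.0025,0,0]],
    [[0.1161,0.0012,-0.0629],[-0.0025,0,0]],
    [[0.1161,0.0012,-0.0629],[-0.0025,0,0]],
  ],
)

```text
time_s: 20.18
position: [451.8, 38.0, 84.7]
tool_rot: [0.463, 0.534, -0.463, 0.535]
contact_force: [0.2, -0.6, 1.2]
width: 0.996
```

```bash
python3 - <<'E'
from h import *
s=state(); print(s['position'],s['contact_force'],s['time_s'])
R=Ro.from_quat(s['tool_rot']).inv(); print('wand origin in tool',R.apply(np.array([*WO,18])-s['position']).round(1), 'yaw',R.apply([np.cos(WY),np.sin(WY),0]).round(3))
C=cam('wrist'); p,d=capture('wrist'); W=cloud(C,d); o=s['position']; w=Ro.from_quat(s['tool_rot']).as_matrix(); T=(W.reshape(-1,3)-o)@w; k=T[(abs(T[:,1])<25)&(T[:,0]>35)&(T[:,0]<62)&(T[:,2]<0)]
a=-k[:,2]
for lo in range(0,110,6):
    j=k[(a>=lo)&(a<lo+6)]
    if len(j): print(lo,len(j),'y',np.percentile(j[:,1],[3,50,97]).round(1),'x',np.percentile(j[:,0],[3,50]).round(1))
E
```

```text
[451.79516933  37.9901054   84.70117941] [ 0.16812271 -0.60388487  1.17534979] 20.1833
wand origin in tool [66.7  0.4 40.8] yaw [-0.001  0.    -1.   ]
0 925 y [-13.4   0.9  14.6] x [50.5 51.6]
6 1208 y [-12.3   0.8  13.8] x [51.5 55.9]
12 409 y [-5.7  0.8  7.3] x [58.4 59.6]
18 427 y [-5.6  0.8  7.3] x [58.4 59.6]
24 437 y [-5.5  0.8  7.2] x [58.4 59.6]
30 463 y [-5.7  0.8  7.1] x [58.5 59.6]
36 483 y [-5.7  0.4  7.4] x [58.4 59.6]
42 498 y [-5.7  0.8  7.3] x [58.5 59.6]
48 524 y [-5.6  0.8  7.3] x [58.5 59.5]
54 527 y [-5.5  0.8  7.2] x [58.5 59.6]
60 569 y [-5.4  0.8  7.4] x [58.4 59.5]
66 591 y [-5.7  0.8  7.3] x [58.4 59.6]
72 624 y [-5.6  0.8  7.3] x [58.3 59.6]
78 622 y [-5.5  0.8  7.5] x [58.1 59.5]
84 378 y [-3.3  0.8  5.3] x [59.2 60.7]
90 149 y [-1.9  0.8  4.1] x [60.3 61.4]
96 21 y [-0.4  1.2  2.8] x [61.1 61.6]
```

play_rows(
  series=[
    [[0,0,0],[0,0,0]],
    [[0,0,0],[0,0,0]],
    [[0,0,0],[0,0,0]],
    [[0,0,0],[0,0,0]],
    [[0,0,0],[0,0,0]],
    [[0,0,0],[0,0,0]],
    [[0,0,0],[0,0,0]],
    [[0,0,0],[0,0,0]],
  ],
  claw=1,
  force=70,
)

```text
time_s: 20.9
position: [452.4, 38.0, 86.1]
tool_rot: [0.463, 0.534, -0.463, 0.535]
contact_force: [-1.9, 0.5, 12.4]
width: 0.337
```

play_rows(
  series=[
    [[-0.01,0,0],[0,0,0]],
    [[-0.04,0,0],[0,0,0]],
    [[-0.09,0,0],[0,0,0]],
    [[-0.14,0,0],[0,0,0]],
    [[-0.19,0,0],[0,0,0]],
    [[-0.22,0,0],[0,0,0]],
    [[-0.22,0,0],[0,0,0]],
    [[-0.22,0,0],[0,0,0]],
  ],
)

```text
time_s: 21.57
position: [452.2, 37.9, 252.4]
tool_rot: [0.464, 0.533, -0.462, 0.536]
contact_force: [0.3, -0.3, -2.8]
width: 0.335
```

```bash
cat >> h.py <<'E'
SEAT=np.array([548.5,-255.3,85.]); CY=np.radians(11.45); P20=np.radians(20)
E
python3 - <<'E'
from h import *
s=state(); print(s['position'],s['contact_force'],s['wrist_torque'],s['width'],s['time_s'],s['joint_pos'].round(2))
C=cam('wrist'); p,d=capture('wrist'); W=cloud(C,d); o=s['position']; w=Ro.from_quat(s['tool_rot']).as_matrix(); T=(W.reshape(-1,3)-o)@w; k=T[(abs(T[:,1])<25)&(T[:,0]>35)&(T[:,0]<66)&(T[:,2]<0)]
a=-k[:,2]
for lo in list(range(0,14,2))+list(range(20,80,20))+list(range(80,106,3)):
    j=k[(a>=lo)&(a<lo+2)]
    if len(j): print(lo,len(j),'y',np.percentile(j[:,1],[3,50,97]).round(1),'x',np.percentile(j[:,0],[3,50]).round(1))
OFF2=(66.7,0.7,41)
u=np.array([np.cos(CY)*np.cos(P20),np.sin(CY)*np.cos(P20),np.sin(P20)]); n=np.array([-np.cos(CY)*np.sin(P20),-np.sin(CY)*np.sin(P20),np.cos(P20)])
for nm,pt in (('hi',SEAT+4*u+np.array([0,0,110])),('pre',SEAT+3*u+35*n)):
    P,R=wandpose(pt,CY,P20,OFF2,0); print(nm,P,rel(P,R))
E
```

```text
[452.1731169   37.9019352  252.41486829] [ 0.25196469 -0.30505087 -2.77318392] [ 0.06123741  0.01432316 -0.06716802] 0.3348929091952644 21.5667 [ 0.13  0.33 -0.41  2.06  0.19  0.78 -0.26]
0 331 y [-12.8   2.1  15.8] x [37.7 52.9]
2 346 y [-12.9   0.9  15.8] x [35.4 52.9]
4 367 y [-12.9   2.1  15.8] x [35.7 53. ]
6 1132 y [-24.5  -3.3  24.5] x [40.  54.4]
8 606 y [-12.8   0.8  15.8] x [35.8 59.2]
10 1397 y [-18.9   1.3  21.9] x [35.8 49.3]
12 147 y [-5.1  1.7  8.3] x [50.1 61. ]
20 139 y [-4.8  1.3  8.2] x [60. 61.]
40 156 y [-4.5  1.6  8.3] x [59.9 61. ]
60 183 y [-4.3  2.4  8.7] x [60.  60.8]
80 227 y [-4.   2.7  9.1] x [59.7 60.9]
83 170 y [-3.4  2.5  8.4] x [59.9 61.5]
86 175 y [-3.   2.7  8. ] x [60.7 62.6]
89 148 y [-2.2  2.7  7.5] x [61.4 63.2]
92 133 y [-1.5  2.7  6.8] x [62.1 63.5]
95 113 y [-1.1  2.7  6. ] x [62.5 64.2]
98 91 y [-0.1  2.6  5.6] x [63.5 64.6]
101 41 y [0.4 3.  5.2] x [63.6 65. ]
hi [ 567.44691148 -250.74820888  273.06840426] ([-0.0283, 0.0984, 0.4028], [0.9533, 0.1773, 0.1659])
pre [ 554.79345253 -253.31108694  195.61562584] ([0.0749, 0.0809, 0.4037], [0.9533, 0.1773, 0.1659])
```

play_rows(
  series=[
    [[-0.03,0.007,0.03],[0.068,0.0127,0.0119]],
    [[-0.04,0.014,0.06],[0.136,0.0253,0.0237]],
    [[-0.04,0.021,0.09],[0.204,0.038,0.0355]],
    [[-0.04,0.028,0.12],[0.272,0.0507,0.0474]],
    [[-0.04,0.035,0.15],[0.34,0.0633,0.0592]],
    [[-0.04,0.042,0.18],[0.408,0.076,0.071]],
    [[-0.04,0.05,0.21],[0.477,0.0887,0.083]],
    [[-0.04,0.057,0.24],[0.545,0.101,0.095]],
    [[-0.04,0.064,0.27],[0.613,0.114,0.107]],
    [[-0.04,0.071,0.3],[0.681,0.127,0.118]],
    [[-0.035,0.079,0.33],[0.749,0.139,0.13]],
    [[-0.03,0.086,0.36],[0.817,0.152,0.142]],
    [[-0.0283,0.093,0.385],[0.885,0.165,0.154]],
    [[-0.0283,0.0984,0.4028],[0.9533,0.1773,0.1659]],
    [[-0.0283,0.0984,0.4028],[0.9533,0.1773,0.1659]],
    [[-0.0283,0.0984,0.4028],[0.9533,0.1773,0.1659]],
    [[-0.0283,0.0984,0.4028],[0.9533,0.1773,0.1659]],
  ],
)

```text
time_s: 23.03
position: [566.9, -249.4, 271.6]
tool_rot: [0.814, 0.084, -0.572, 0.058]
contact_force: [-0.2, 0.5, -1.9]
width: 0.338
```

```bash
cat >> h.py <<'E'
OFF2=(68.0,0.8,41)
U=np.array([np.cos(CY)*np.cos(P20),np.sin(CY)*np.cos(P20),np.sin(P20)]); N=np.array([-np.cos(CY)*np.sin(P20),-np.sin(CY)*np.sin(P20),np.cos(P20)]); V=np.cross(N,U)
def home(au,an,av=0): return wandpose(SEAT+au*U+an*N+av*V,CY,P20,OFF2,0)
def now():
    s=state(); R=Ro.from_quat(s['tool_rot']); o=s['position']+R.apply([68,.8,41])-SEAT; f=R.apply([0,0,-1])
    return 'origin rel seat u,v,n',np.array([o@U,o@V,o@N]).round(2),'dir',f.round(3),U.round(3),s['contact_force'].round(1),s['time_s']
E
python3 - <<'E'
from h import *
print(now(),state()['joint_pos'].round(2)); print('pre',rel(*home(2,40)))
s=state(); C=cam('wrist'); p,d=capture('wrist'); W=cloud(C,d); np.savez('w7.npz',p=p,d=d,R=C[2],t=C[3])
save('w7.png',p)
L=(W.reshape(-1,3)-SEAT)@np.c_[U,V,N]
def st(n,m):
    k=L[m]; print(n,len(k),np.percentile(k,[2,50,98],axis=0).round(1).tolist()) if m.any() else 0
st('fork prL',(abs(L[:,0]-110)<15)&(L[:,1]>8)&(L[:,1]<30)&(abs(L[:,2]-5)<9))
st('fork prR',(abs(L[:,0]-110)<15)&(L[:,1]<-8)&(L[:,1]>-30)&(abs(L[:,2]-5)<9))
E
```

```text
('origin rel seat u,v,n', array([ 40.69,   1.36, 100.92]), 'dir', array([0.921, 0.19 , 0.339]), array([0.921, 0.187, 0.342]), array([-0.2,  0.5, -1.9]), 23.0333) [ 0.5   0.43 -0.1   1.85 -0.29  0.59 -0.73]
pre ([0.0812, 0.0018, 0.0516], [0.002, 0.0017, 0.0017])
fork prL 64 [[106.2, 14.0, -3.1], [110.2, 15.5, 10.1], [111.9, 17.4, 11.9]]
fork prR 118 [[106.1, -18.3, -2.8], [110.0, -15.4, 10.1], [112.0, -12.5, 11.6]]
```

View pics/w7.png

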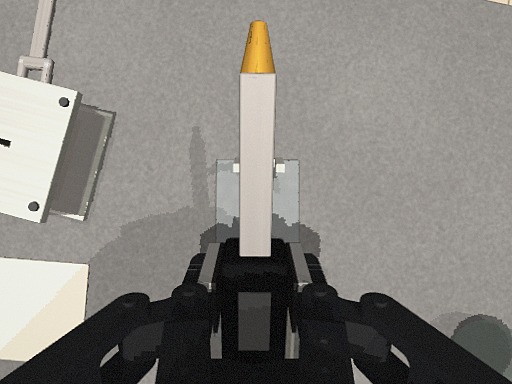

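```bash
python3 - <<'E'
from h import *
print(rel(*home(1.5,55)))
f=np.load('w7.npz'); C=cam('wrist'); W=cloud((C[0],C[1],f['R'],f['t']),f['d']); L=(W.reshape(-1,3)-SEAT)@np.c_[U,V,N]
k=L[(abs(L[:,1])<14)&(L[:,2]>80)&(L[:,2]<125)]
for lo in range(80,200,10):
    j=k[(k[:,0]>lo)&(k[:,0]<lo+10)]
    if len(j): print(lo,len(j),np.percentile(j[:,1],[3,97]).mean().round(2),np.median(j[:,2]).round(1))
print(k[:,0].max())
E
```

```text
([0.0616, 0.0018, 0.0528], [0.0021, 0.0013, 0.0015])
80 1450 0.53 115.1
90 1774 -0.07 107.4
100 720 2.12 107.1
110 756 1.93 107.1
120 813 1.81 107.1
130 863 1.7 107.1
140 921 1.68 107.1
150 989 1.57 107.1
160 1009 1.47 106.9
170 753 1.3 104.4
180 259 1.34 103.0
185.41628353378036
```

```bash
cat >> h.py <<'E'
def home(au,an,av=-1.0): return wandpose(SEAT+au*U+an*N+av*V,CY+0.01,P20,OFF2,0)
E
python3 - <<'E'
from h import *
print(rel(*home(1.5,55)))
E
```

```text
([0.0616, 0.0029, 0.0529], [-0.0039, 0.0013, -0.0007])
```

play_rows(
  series=[
    [[0.02,0.0029,0.025],[-0.0039,0.0013,0]],
    [[0.04,0.0029,0.045],[-0.0039,0.0013,0]],
    [[0.0616,0.0029,0.0529],[-0.0039,0.0013,0]],
    [[0.0616,0.0029,0.0529],[-0.0039,0.0013,0]],
    [[0.0616,0.0029,0.0529],[-0.0039,0.0013,0]],
    [[0.0616,0.0029,0.0529],[-0.0039,0.0013,0]],
  ],
)

```text
time_s: 23.58
position: [547.2, -255.4, 216.2]
tool_rot: [0.815, 0.086, -0.57, 0.061]
contact_force: [1.0, -0.1, -1.4]
width: 0.332
```

```bash
python3 - <<'E'
from h import *
print(now())
C=cam('wrist'); p,d=capture('wrist'); W=cloud(C,d); L=(W.reshape(-1,3)-SEAT)@np.c_[U,V,N]
def st(n,m):
    k=L[m]; print(n,len(k),np.percentile(k,[2,50,98],axis=0).round(1).tolist()) if m.any() else 0
st('prL',(abs(L[:,0]-110)<15)&(L[:,1]>8)&(L[:,1]<30)&(abs(L[:,2]-8)<6))
st('prR',(abs(L[:,0]-110)<15)&(L[:,1]<-8)&(L[:,1]>-30)&(abs(L[:,2]-8)<6))
k=L[(abs(L[:,1])<14)&(L[:,2]>45)&(L[:,2]<75)]
for lo in range(60,140,15):
    j=k[(k[:,0]>lo)&(k[:,0]<lo+15)]; print(lo,np.percentile(j[:,1],[3,97]).mean().round(2),np.median(j[:,2]).round(1))
print(k[:,0].max())
for n in (25,10,3,1): print(n,rel(*home(1.5,n)))
E
```

```text
('origin rel seat u,v,n', array([ 2.71, -0.93, 55.68]), 'dir', array([0.918, 0.197, 0.343]), array([0.921, 0.187, 0.342]), array([ 1. , -0.1, -1.4]), 23.5833)
prL 143 [[105.9, 11.6, 9.0], [109.1, 14.4, 10.5], [111.8, 17.6, 12.0]]
prR 154 [[105.8, -18.1, 3.2], [109.0, -15.2, 10.6], [111.8, -12.4, 12.0]]
60 0.36 62.2
75 0.17 62.3
90 0.17 62.3
105 0.14 62.4
120 0.21 61.9
135 0.22 59.0
147.5618631785602
25 ([0.0412, 0.0001, 0.0018], [0.001, -0.0011, -0.0011])
10 ([0.0612, 0.0002, 0.0018], [0.001, -0.0011, -0.0011])
3 ([0.0706, 0.0002, 0.0019], [0.001, -0.0011, -0.0011])
1 ([0.0732, 0.0002, 0.0019], [0.001, -0.0011, -0.0011])
```

play_rows(
  series=[
    [[0.015,0,0.001],[0,-0.001,0]],
    [[0.03,0,0.002],[0,-0.001,0]],
    [[0.0412,0.0001,0.002],[0,-0.001,0]],
    [[0.05,0.0001,0.002],[0,-0.001,0]],
    [[0.058,0.0001,0.002],[0,-0.001,0]],
    [[0.064,0.0002,0.002],[0,-0.001,0]],
    [[0.068,0.0002,0.002],[0,-0.001,0]],
    [[0.0695,0.0002,0.002],[0,-0.001,0]],
    [[0.0695,0.0002,0.002],[0,-0.001,0]],
    [[0.0695,0.0002,0.002],[0,-0.001,0]],
  ],
)

```text
time_s: 24.47
position: [563.5, -252.5, 167.2]
tool_rot: [0.815, 0.085, -0.57, 0.061]
contact_force: [-0.0, -0.5, -1.6]
width: 0.334
```

```bash
python3 - <<'E'
from h import *
print(now())
C=cam('wrist'); p,d=capture('wrist'); W=cloud(C,d); L=(W.reshape(-1,3)-SEAT)@np.c_[U,V,N]
k=L[(abs(L[:,1])<11)&(L[:,2]>-5)&(L[:,2]<20)]
for lo in range(60,140,15):
    j=k[(k[:,0]>lo)&(k[:,0]<lo+15)]; print(lo,np.percentile(j[:,1],[3,97]).mean().round(2),np.median(j[:,2]).round(1))
print(k[:,0].max())
for u,n in ((0.5,1),(-.5,0)): print(u,n,rel(*home(u,n)))
E
```

```text
('origin rel seat u,v,n', array([ 1.49, -1.34,  3.99]), 'dir', array([0.919, 0.197, 0.342]), array([0.921, 0.187, 0.342]), array([-0. , -0.5, -1.6]), 24.4667)
60 -0.08 10.4
75 -0.23 10.5
90 -0.26 10.5
105 -0.29 10.5
120 -0.26 10.1
135 -0.35 7.1
146.60865342537167
0.5 1 ([0.0041, -0.0002, 0.0014], [0.001, -0.0003, -0.0014])
-0.5 0 ([0.0055, -0.0002, 0.0027], [0.001, -0.0003, -0.0014])
```

play_rows(
  series=[
    [[0.001,0,0.0005],[0,0,0]],
    [[0.002,0,0.001],[0,0,0]],
    [[0.003,0,0.0012],[0,0,0]],
    [[0.0036,0,0.0013],[0,0,0]],
    [[0.0036,0,0.0013],[0,0,0]],
  ],
)

```text
time_s: 24.93
position: [563.5, -252.5, 164.4]
tool_rot: [0.815, 0.085, -0.57, 0.061]
contact_force: [-0.2, -0.2, -0.8]
width: 0.332
```

```bash
python3 - <<'E'
from h import *
print(now(),state()['wrist_torque'])
for u,n in ((0.,0),(-1,0),(0,-1)): print(u,n,rel(*home(u,n)))
E
```

```text
('origin rel seat u,v,n', array([ 0.52, -1.35,  1.34]), 'dir', array([0.919, 0.197, 0.342]), array([0.921, 0.187, 0.342]), array([-0.2, -0.2, -0.8]), 24.9333) [-0.12339452  0.49559586 -0.0403091 ]
0.0 0 ([0.0018, -0.0002, 0.0007], [0.0009, -0.0002, -0.0013])
-1 0 ([0.0018, -0.0002, 0.002], [0.0009, -0.0002, -0.0013])
0 -1 ([0.0031, -0.0002, 0.0007], [0.0009, -0.0002, -0.0013])
```

play_rows(
  series=[
    [[0.0004,0,0.0006],[0,0,0]],
    [[0.0008,0,0.0012],[0,0,0]],
    [[0.0012,0,0.0017],[0,0,0]],
    [[0.0012,0,0.0017],[0,0,0]],
  ],
)

```text
time_s: 25.27
position: [563.3, -252.5, 164.1]
tool_rot: [0.815, 0.085, -0.569, 0.062]
contact_force: [-1.0, 1.2, 7.3]
width: 0.333
```

```bash
python3 - <<'E'
from h import *
print(now(),state()['wrist_torque'])
C=cam('wrist'); p,d=capture('wrist'); W=cloud(C,d); L=(W.reshape(-1,3)-SEAT)@np.c_[U,V,N]
k=L[(abs(L[:,1])<10)&(L[:,2]>-8)&(L[:,2]<15)]
for lo in (60,90,115): j=k[(k[:,0]>lo)&(k[:,0]<lo+15)]; print(lo,np.percentile(j[:,1],[3,97]).mean().round(2),np.median(j[:,2]).round(1))
print(k[:,0].max())
E
```

```text
('origin rel seat u,v,n', array([ 0.34, -1.41,  1.04]), 'dir', array([0.918, 0.198, 0.344]), array([0.921, 0.187, 0.342]), array([-1. ,  1.2,  7.3]), 25.2667) [0.30329864 0.24242705 0.10851781]
60 -0.19 7.5
90 -0.27 7.5
115 -0.27 7.4
145.3447476009126
```

play_rows(
  series=[
    [[-0.0006,0,0.0005],[0,0,0]],
    [[-0.0006,0,0.0015],[0,0,0]],
    [[-0.0006,0,0.0025],[0,0,0]],
    [[-0.0006,0,0.0025],[0,0,0]],
  ],
)

```text
time_s: 25.65
position: [561.0, -253.0, 163.6]
tool_rot: [0.815, 0.085, -0.57, 0.061]
contact_force: [-0.9, 0.7, -1.6]
width: 0.335
```

```bash
python3 - <<'E'
from h import *
print(now(),state()['wrist_torque'])
C=cam('wrist'); p,d=capture('wrist'); W=cloud(C,d); L=(W.reshape(-1,3)-SEAT)@np.c_[U,V,N]
k=L[(abs(L[:,1])<10)&(L[:,2]>-8)&(L[:,2]<15)]
for lo in (60,90,115): j=k[(k[:,0]>lo)&(k[:,0]<lo+15)]; print(lo,np.percentile(j[:,1],[3,97]).mean().round(2),np.median(j[:,2]).round(1))
print(k[:,0].max())
E
```

```text
('origin rel seat u,v,n', array([-2.04, -1.47,  1.39]), 'dir', array([0.918, 0.197, 0.343]), array([0.921, 0.187, 0.342]), array([-0.9,  0.7, -1.6]), 25.65) [-0.06015553  0.46662494  0.03928584]
60 -0.15 7.9
90 -0.37 8.0
115 -0.32 7.7
142.93717585092523
```

play_rows(
  series=[
    [[0.0005,0,0],[0,0,0]],
    [[0.001,0,0],[0,0,0]],
    [[0.001,0,0],[0,0,0]],
  ],
)

```text
time_s: 25.95
position: [561.2, -253.0, 163.3]
tool_rot: [0.815, 0.085, -0.57, 0.061]
contact_force: [-4.5, -0.3, 5.6]
width: 0.338
```

play_rows(
  series=[
    [[0,0,0],[0,0,0]],
    [[0,0,0],[0,0,0]],
    [[0,0,0],[0,0,0]],
    [[0,0,0],[0,0,0]],
    [[0,0,0],[0,0,0]],
    [[0,0,0],[0,0,0]],
    [[0,0,0],[0,0,0]],
  ],
  claw=-1,
)

```text
time_s: 26.53
position: [561.2, -253.0, 163.3]
tool_rot: [0.815, 0.085, -0.57, 0.061]
contact_force: [0.2, 0.6, -0.5]
width: 0.999
```

```bash
python3 - <<'E'
from h import *
print(now(),state()['width'])
C=cam('wrist'); p,d=capture('wrist'); W=cloud(C,d); L=(W.reshape(-1,3)-SEAT)@np.c_[U,V,N]
k=L[(abs(L[:,1])<10)&(L[:,2]>-8)&(L[:,2]<15)]
for lo in (60,90,115): j=k[(k[:,0]>lo)&(k[:,0]<lo+15)]; print(lo,np.percentile(j[:,1],[3,97]).mean().round(2),np.median(j[:,2]).round(1))
print(k[:,0].max())
E
```

```text
('origin rel seat u,v,n', array([-1.94, -1.46,  1.04]), 'dir', array([0.918, 0.197, 0.344]), array([0.921, 0.187, 0.342]), array([ 0.2,  0.6, -0.5]), 26.5333) 0.9990737568784642
60 -0.43 7.6
90 -0.66 7.6
115 -0.62 7.2
142.73492219602343
```

play_rows(
  series=[
    [[-0.02,0,0],[0,0,0]],
    [[-0.06,0,0],[0,0,0]],
    [[-0.11,0,0],[0,0,0]],
    [[-0.16,0,0],[0,0,0]],
    [[-0.2,0,0],[0,0,0]],
    [[-0.22,0,-0.05],[0,0,0]],
    [[-0.22,0,-0.1],[0,0,0]],
    [[-0.22,0,-0.1],[0,0,0]],
    [[-0.22,0,-0.1],[0,0,0]],
    [[-0.22,0,-0.1],[0,0,0]],
  ],
)

```text
time_s: 27.42
position: [574.1, -249.4, 343.4]
tool_rot: [0.815, 0.086, -0.57, 0.061]
contact_force: [-0.3, -1.0, -0.5]
width: 0.998
```

```bash
python3 - <<'E'
from h import *
s=state(); print(s['position'],s['contact_force'],s['time_s'])
C=cam('wrist'); p,d=capture('wrist'); save('w8.png',p,s=1.5); W=cloud(C,d); L=(W.reshape(-1,3)-SEAT)@np.c_[U,V,N]
k=L[(abs(L[:,1])<12)&(L[:,2]>-8)&(L[:,2]<22)&(L[:,0]>-70)&(L[:,0]<160)]
for lo in range(-65,145,15):
    j=k[(k[:,0]>lo)&(k[:,0]<lo+15)]
    if len(j)>5: print(lo,len(j),np.percentile(j[:,1],[3,97]).mean().round(2),np.median(j[:,2]).round(1))
print('tip',k[:,0].max())
r=L[(abs(L[:,1])<8)&(L[:,0]>-75)&(L[:,0]<-40)]; h=np.round(r[:,0]); print([(int(v),np.median(r[h==v][:,2]).round(1)) for v in np.unique(h)])
capture('top')
for n in ('jar','beaker','spanner'):
    q=trace(n,'top')[:1]; print(n,q and [int(x) for x in q[0]['box']])
E
```

```text
[ 574.11033621 -249.37338805  343.3628429 ] [-0.27712709 -1.04159863 -0.50285165] 27.4167
-65 206 0.15 16.7
-50 270 0.34 15.6
-35 290 0.27 15.7
-20 305 0.18 15.6
-5 297 0.34 15.7
10 333 0.06 16.2
25 352 0.23 15.9
40 432 0.11 12.8
55 202 -0.89 7.7
70 209 -0.71 7.6
85 229 -0.91 7.6
100 293 0.52 7.3
115 255 -0.99 7.1
130 138 -1.24 4.2
tip 142.95212229158534
[(-60, np.float64(16.9)), (-59, np.float64(17.6)), (-58, np.float64(17.3)), (-57, np.float64(17.6)), (-56, np.float64(17.9)), (-55, np.float64(16.6)), (-54, np.float64(15.3)), (-53, np.float64(16.2)), (-52, np.float64(13.8)), (-51, np.float64(14.9)), (-50, np.float64(14.9)), (-49, np.float64(15.6)), (-48, np.float64(15.6)), (-47, np.float64(15.5)), (-46, np.float64(15.3)), (-45, np.float64(15.0)), (-44, np.float64(15.6)), (-43, np.float64(15.4)), (-42, np.float64(15.6)), (-41, np.float64(15.6)), (-40, np.float64(15.7))]
jar []
beaker [86, 183, 32, 23]
spanner []
```

View pics/w8.png

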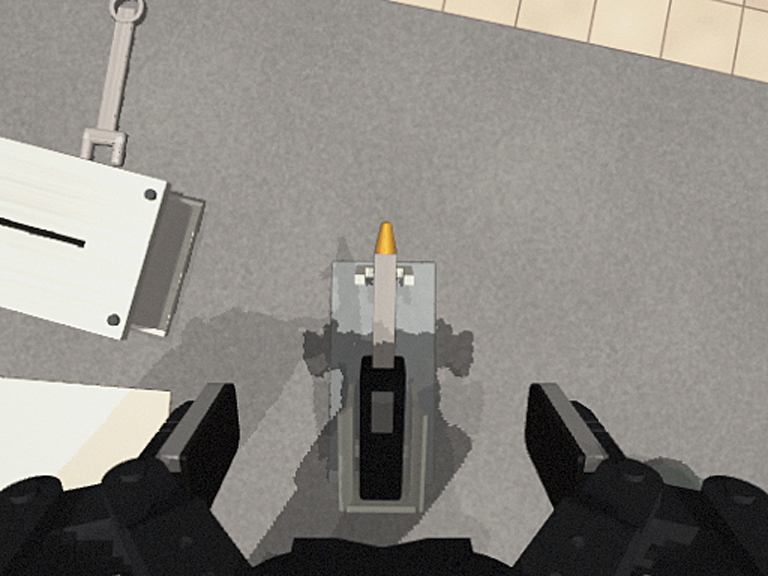

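The last view shows the handle between the cheeks (383,440), tail close to the stop (380,505), neck in the fork (385,275), with the gripper clear. Handing in.

```bash
python3 -c "
from station import *
print(state()['time_s'],close_job())"
```

```text
the job is handed in; nothing more can be done
27.6667 None
```

The job is done and handed in at 27.7 s of the 72 s allowed. The wand is in the cradle and the gripper is open and clear of everything. `close_job` gives no verdict.

- **Seam pass:** I drew the wand out of the sleeve and passed its tip along the seam from the vent-stub end to the far end at about 2 cm/s. By the arm's pose, the tip stayed about 2 mm above the seam, with no contact force.
- **Mat and regrasp:** I laid the wand flat on the mat and let go. I then took it again 41 mm ahead of the handle's middle and lowered it into the cradle. The force was about 7 N as it touched down, and the highest force I saw was about 12 N, when the gripper closed on the wand on the mat.
- **Last check (wrist camera):**
  - The handle lies between the cheeks, less than 1 mm off centre.
  - The neck is in the fork.
  - Tilt and height match the home pose to within about 1 mm.
  - The tail is about 1 mm from the stop by the tip and fork measurements. The fork sits about 1 mm lower along the slope than my first cradle fit said, so that gap is good to about 1 mm.
- **Bystanders:** In the last top picture the network found only the beaker, at almost the same place as before. It missed the jar and the spanner. The wrist picture shows the spanner lying beyond the box. I could not confirm the jar, but the arm never went low near it.

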